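# Ready the lantern and candle tins for gluing

### The job

Get the tins ready for the gluing table. Roll each large lantern tin along the cardboard mat, without lifting it, until its window faces straight up, and leave it lying at rest on the mat; pick up each toppled candle tin and stand it upright on the plywood board, coiled cardboard at the top. Leave the filled wide tin, the glue bottle and the tape roll where they are.

Things in the scene. Friction and masses are not known exactly. Their poses are not given: they have to be found in the camera images.
- lantern0: Lantern tin: a closed gold tin cylinder (one end face dark) lying on its side on the mat, 64 mm diameter, 110 mm long, 0.16 kg. In its side, halfway along, is a dark bright-edged window (56 mm along the tin, 30 mm round it, not raised). Origin at the tin's centre, 32 mm above the mat; z along the tin's axis; x points from the axis out through the window's middle. May be absent.
- lantern1: Lantern tin: a closed gold tin cylinder (one end face dark) lying on its side on the mat, 64 mm diameter, 110 mm long, 0.16 kg. In its side, halfway along, is a dark bright-edged window (56 mm along the tin, 30 mm round it, not raised). Origin at the tin's centre, 32 mm above the mat; z along the tin's axis; x points from the axis out through the window's middle. May be absent.
- lantern2: Lantern tin: a closed gold tin cylinder (one end face dark) lying on its side on the mat, 64 mm diameter, 110 mm long, 0.16 kg. In its side, halfway along, is a dark bright-edged window (56 mm along the tin, 30 mm round it, not raised). Origin at the tin's centre, 32 mm above the mat; z along the tin's axis; x points from the axis out through the window's middle. May be absent.
- candle0: Candle tin: a smaller gold tin filled with coiled cardboard, toppled on its side on the table, 50 mm diameter, 80 mm tall, 0.14 kg. Origin at the centre of its flat plain-metal bottom; z points along its axis to the top end, where the cardboard coil shows. May be absent.
- candle1: Candle tin: a smaller gold tin filled with coiled cardboard, toppled on its side on the table, 50 mm diameter, 80 mm tall, 0.14 kg. Origin at the centre of its flat plain-metal bottom; z points along its axis to the top end, where the cardboard coil shows. May be absent.
- mat: Flat cardboard sheet fixed on the table, 360 mm (x) by 520 mm (y), 4 mm thick, with a 10 mm wide wooden strip along each of its two long edges (x = -180 to -170 and +170 to +180 mm, tops 28 mm above the table). Origin at the centre of its underside, on the table; z up.
- board_top (a point): Centre of the top face of the low plywood board fixed on the table, 130 mm (x) by 300 mm (y), 12 mm thick. Its top is 12 mm above the table; z up.
- full_tin: Bystander: upright wide filled tin, 76 mm diameter, 90 mm tall. Origin at the centre of its underside.
- glue: Bystander: upright glue bottle, 56 mm diameter, 150 mm tall. Origin at the centre of its underside.
- tape: Bystander: roll of tape lying flat, 100 mm outside diameter, 45 mm high. Origin at the centre of its underside.
- candle2: Candle tin: a smaller gold tin filled with coiled cardboard, toppled on its side on the table, 50 mm diameter, 80 mm tall, 0.14 kg. Origin at the centre of its flat plain-metal bottom; z points along its axis to the top end, where the cardboard coil shows. May be absent.
Not all that is in view belongs to the job. What is shaped like the lantern0 but pink is not meant.

How it is judged (in metres and radians):
At the end, for the whole second after the job is handed in: Every lantern tin present lies at rest on the mat with its window within 0.26 rad (15 degrees) of straight up and its centre over the mat; every candle tin present stands at rest on the plywood board, coil end up, within 0.12 rad of upright, the centre of its bottom over the board (angle between each of lantern0, lantern1, lantern2's own x axis and vertical below 0.26 rad and height (world z) of lantern0 between 0.03 and 0.043 m and linear speed of each of lantern0, lantern1, lantern2, candle0, candle1, candle2 below 0.03 m/s and angular speed of each of lantern0, lantern1, lantern2 below 0.3 rad/s and x of lantern0 in the frame of mat between -0.18 and 0.18 m and y of lantern0 in the frame of mat between -0.26 and 0.26 m and height (world z) of lantern1 between 0.03 and 0.043 m and x of lantern1 in the frame of mat between -0.18 and 0.18 m and y of lantern1 in the frame of mat between -0.26 and 0.26 m and height (world z) of lantern2 between 0.03 and 0.043 m and x of lantern2 in the frame of mat between -0.18 and 0.18 m and y of lantern2 in the frame of mat between -0.26 and 0.26 m and angle between each of candle0, candle1, candle2's own z axis and vertical below 0.12 rad and z of candle0 in the frame of board_top between -0.005 and 0.006 m and x of candle0 in the frame of board_top between -0.065 and 0.065 m and y of candle0 in the frame of board_top between -0.15 and 0.15 m and z of candle1 in the frame of board_top between -0.005 and 0.006 m and x of candle1 in the frame of board_top between -0.065 and 0.065 m and y of candle1 in the frame of board_top between -0.15 and 0.15 m and z of candle2 in the frame of board_top between -0.005 and 0.006 m and x of candle2 in the frame of board_top between -0.065 and 0.065 m and y of candle2 in the frame of board_top between -0.15 and 0.15 m); the robot touches nothing.
It fails at once if a lantern tin is lifted off the mat (its centre more than 30 mm higher than when it lies there) (height (world z) of any of lantern0, lantern1, lantern2 above 0.066 m).
It fails at once if a bystander is pushed more than 30 mm or tipped (distance of any of full_tin, glue, tape from where it was at the start of the episode above 0.03 m or angle between any of full_tin, glue, tape's own z axis and vertical above 0.4 rad).
Of lantern0, lantern1, lantern2 only 2 to 3 are there at a start; the rules pass over those that are not, and their reading is None.
Of candle0, candle1, candle2 only 2 to 3 are there at a start; the rules pass over those that are not, and their reading is None.
At some moment in a run one of lantern0, lantern1, lantern2 may be knocked a few centimetres aside while the robot is not near it.
Once in a run the grip may slacken for a moment while it holds something.
It also fails if it takes over 210 s, if anything falls off the work surface, if the arm or the gripper's body presses on something with over 40 N, if the wrist force passes 120 N, or if a joint passes its speed limit or range.

### The arm

A 7-joint arm with a two-finger parallel gripper is mounted at the origin on the work surface. World frame = base frame: x ahead of the robot, y to its left, z up, the work surface at z = 0. Lengths are in mm, angles in rad, forces in N, time in s.
With the tool pointing down it reaches from about 400 to 875 mm from the base axis. Payload 4.4 kg.
Tool frame: the origin (TCP) lies at the very end of the fingers, on their centre line; the grasp point (between the pads) lies 19 mm behind it; z points along the fingers, y is the line along which they close (so a half turn about z gives the same grasp; the last joint's range is limited). The gripper opens to 85 mm and grips with 20 to 120 N. Pads are 22 mm wide; open, the fingers measure 114 mm over their backs; the gripper's body (76 mm by 85 mm) begins 54 mm behind the grasp point. The pads swing forward as they close: fully open they stand 13 mm farther back than shut.
Start: joints at [-1.319, 0.628, 0.038, 1.517, -0.027, 0.996, -0.02], TCP at [203.087, 617.474, 231.313] pointing down, gripper open.
Joint ranges: [-3.06, 3.06], [-0.37, 2.12], [-1.25, 1.32], [0.18, 2.47], [-1.1, 4.24], [0.23, 1.98], [-2.94, 2.94]. Speed limits (rad/s): [2.57, 2.57, 3.14, 3.14, 3.14, 3.14, 3.14].

### API

Orientations are given as a rotation vector (axis times angle).
In Python, from station import r gives the robot as it stands.
- The arm moves only by the shell command python3 -m creep 'ROWS' [FORCE]. ROWS is JSON, a list of rows, each a list of 5 numbers: the opening, from -1 (shut) to 1 (fully open), then the shift along the world's x, y, z in m, then the turn about the world's z in rad. In form: [[hand, x, y, z, twist], ...]. A call has 1 to 12 rows; each row is the pose to reach, as a shift and turn from the pose commanded when the call began; what a row does not reach only later rows make up. A row lasts 1/12 s, in which the tool goes at most 41.7 mm and 7.16 degrees, less where a joint would pass 70% of its speed; a pose out of reach is approached as far as the arm can. A call with a gripper value outside its range is refused whole. The fingers move at their own pace and stop on an object; FORCE is the grip in N (left out, the last holds). Time passes only in rows, so rows that repeat a pose let the fingers close. It gives the time, the measured TCP pose, the force, the opening and the grip force at its end, in the units of the state.
- r.get_state(): the state, without advancing time (a new reading comes with each control period).
- r.read_camera(name): name is "scene" or "top"; returns a dict with "color" (384x512x3 uint8, red, green, blue), "fov_y" (degrees; the focal length in pixels is half the picture's height over the tangent of half this angle, whatever the lens; pixels are square), "cx", "cy" (the principal point, pixels), "cam_to_world" (4x4, takes a point from camera to world coordinates). Camera axes: x right, y down, z forward; pixel columns grow to the right and rows downward; lengths in mm; the calibration is good to about 2 mm. A picture is of the moment at which its call begins. There is no depth.
- r.hand_in(): hands the job in; it is judged then, once.
The state is a dict: "clock": time; "joint_positions": joint angles; "qd": joint speeds; "joint_efforts": joint torques, N m; "tool_pos": TCP position; "tcp_rot": TCP orientation; "wrist_force": force on the tool from outside, world axes, zero at the start; "wrist_torque": the same for the moment, N m; "gripper_width": opening from 0.0 (shut) to 1.0 (fully open); "finger_force": force on a finger pad.
Only numpy, scipy, OpenCV 4.12 (cv2) and the standard library are available. Lean on these libraries where they do the work, as an engineer would, in place of code of your own. Each camera call takes 0.05 s, during which the arm holds its last target. There are 200 camera calls.

## Working session

There is one attempt and no reset: what is moved stays moved. The work goes in short steps, Python scripts to look and compute and a shell command to move; the robot and the scene stay as the last step left them, time stands still between calls to the robot, and variables do not carry over. Pictures are saved under pics/ and viewed, at most 14 in all, crops included, and the job is handed in when it is done.

```bash
mkdir -p pics; ls; cat > h.py <<'E'
from station import r
import numpy as np, cv2
def snap(name,fn,crop=None,scale=1.5):
    c=r.read_camera(name); im=c["color"][:,:,::-1]
    np.savez('pics/'+name+'.npz',**{k:np.array(v) for k,v in c.items()})
    if crop: x0,y0,x1,y1=crop; im=im[y0:y1,x0:x1]
    cv2.imwrite('pics/'+fn,cv2.resize(im,None,fx=scale,fy=scale,interpolation=cv2.INTER_CUBIC)); return c
def px2w(name,u,v,z):
    c=np.load('pics/'+name+'.npz'); f=192/np.tan(np.radians(float(c['fov_y']))/2)
    T=c['cam_to_world']; d=T[:3,:3]@np.array([(u-c['cx'])/f,(v-c['cy'])/f,1]); o=T[:3,3]
    return (o+d*(z-o[2])/d[2]).round(1)
def w2px(name,p):
    c=np.load('pics/'+name+'.npz'); f=192/np.tan(np.radians(float(c['fov_y']))/2)
    T=c['cam_to_world']; q=T[:3,:3].T@(np.array(p)-T[:3,3])
    return (q[:2]/q[2]*f+[c['cx'],c['cy']]).round(1)
E
python3 - <<'E'
from h import *
for n in("top","scene"):
    c=snap(n,n+'0.png'); print(n,c['fov_y'],c['cx'],c['cy'],c['cam_to_world'].round(2).tolist())
print(r.get_state())
E
```

```text
pics
top 47.17989495911237 252.57332094334828 188.24734593574206 [[0.06, -0.97, 0.22, 263.03], [-1.0, -0.06, 0.01, -9.77], [0.0, -0.22, -0.98, 1212.34], [0.0, 0.0, 0.0, 1.0]]
scene 55.66974362443142 255.8488419523792 197.45252742892822 [[0.48, 0.56, -0.68, 1177.71], [0.88, -0.29, 0.38, -365.26], [0.02, -0.78, -0.63, 712.82], [0.0, 0.0, 0.0, 1.0]]
{'clock': 0.1, 'joint_positions': array([-1.31880075,  0.62924513,  0.03842641,  1.51825801, -0.02703871,
        0.99630448, -0.02000101]), 'qd': array([-6.28771289e-05, -9.02343949e-05,  2.26508877e-04, -5.04226253e-03,
       -5.60926255e-04, -1.29070503e-03,  6.97943454e-04]), 'joint_efforts': array([ 4.23846301e-03, -5.64530146e+01,  1.23113092e+00, -1.93971115e+01,
        1.14109222e-02,  5.44194714e-03,  4.37644417e-06]), 'tool_pos': array([202.88356855, 616.94066129, 230.48940668]), 'tcp_rot': array([-4.97058120e-01, -3.10172149e+00,  2.62727122e-03]), 'wrist_force': array([-0.20173129, -0.56323446,  1.11682696]), 'wrist_torque': array([ 0.03827981, -0.00559173, -0.01852525]), 'finger_force': 0.0, 'gripper_width': 1.0024507816416683}
```

View pics/top0.png

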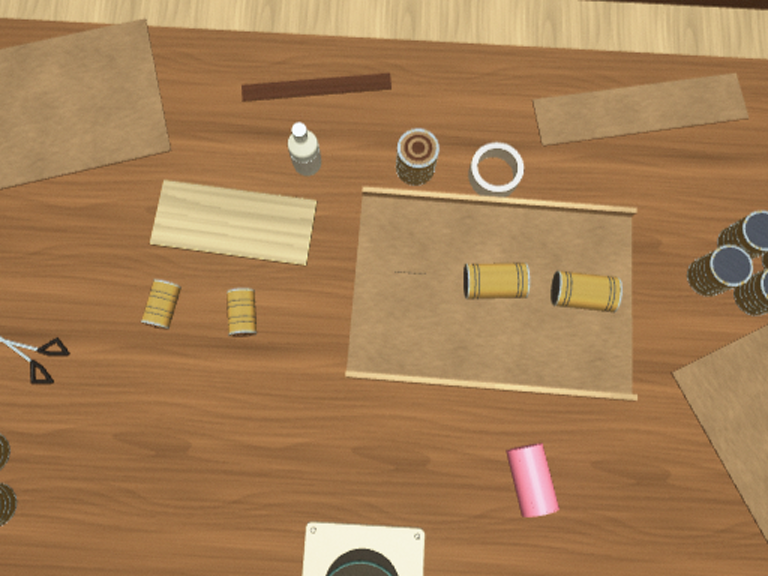

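View pics/scene0.png

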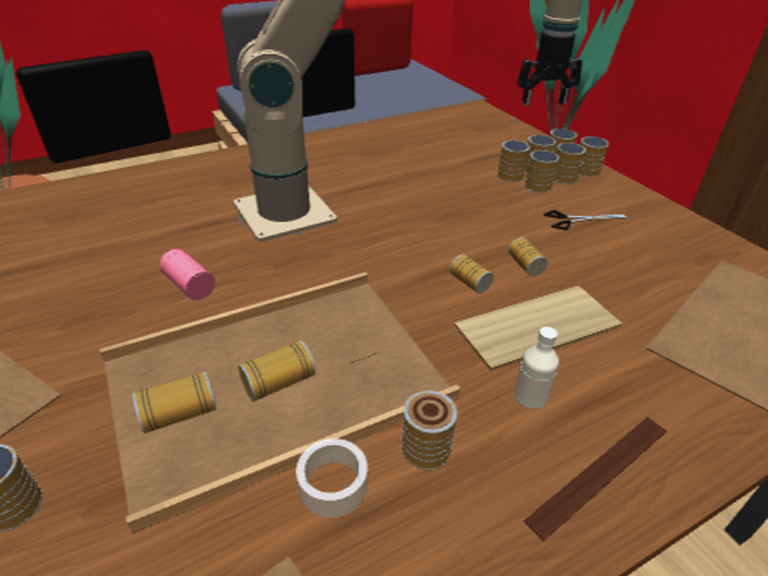

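Lanterns: gold cylinders at top (497,281) and (587,291); candles at (160,303) and (242,311). The pink tin at (532,480) is excluded. The windows aren't visible from either camera, so I'll enlarge to confirm this and check the candle ends.

```bash
python3 - <<'E'
from h import *
t=np.load('pics/top.npz')['color'][:,:,::-1]; s=np.load('pics/scene.npz')['color'][:,:,::-1]
R=lambda im,c,wh:cv2.resize(im[c[1]:c[3],c[0]:c[2]],wh,interpolation=cv2.INTER_CUBIC)
a=np.vstack([np.hstack([R(t,(300,165,425,215),(400,160)),R(s,(80,220,215,290),(400,208))[:160]]) if 0 else np.hstack([R(t,(300,160,425,220),(400,192)),R(t,(85,175,185,235),(400,240))[:192]]),
 np.hstack([R(s,(80,215,220,295),(400,229)),R(s,(285,145,385,205),(400,240))[:229]])])
cv2.imwrite('pics/crop1.png',a)
for n,u,v,z in [('boardTL',163,181,12),('boardTR',316,200,12),('boardBR',305,264,12),('boardBL',150,244,12),
 ('matTL',363,192,4),('matTR',637,213,4),('matBR',637,394,4),('matBL',346,373,4),('c0',160,303,40),('c1',242,311,40),('L0',497,281,55),('L1',587,291,55),('pink',532,480,50),('tape',497,167,45),('full',418,148,90),('glue',300,130,150)]: print(n,px2w('top',u/1.5,v/1.5,z))
E
```

```text
boardTL [705.9 426.   12. ]
boardTR [684.3 128.8  12. ]
boardBR [557.  139.7  12. ]
boardBL [579.2 434.5  12. ]
matTL [708.6  40.2   4. ]
matTR [ 696.3 -489.1    4. ]
matBR [ 351.2 -479.     4. ]
matBL [359.3  49.9   4. ]
c0 [462.9 391.7  40. ]
c1 [456.7 242.5  40. ]
L0 [ 534.7 -213.    55. ]
L1 [ 525.5 -374.8   55. ]
pink [ 193.5 -279.    50. ]
tape [ 757.8 -211.    45. ]
full [767.4 -58.4  90. ]
glue [762.1 150.4 150. ]
```

View pics/crop1.png

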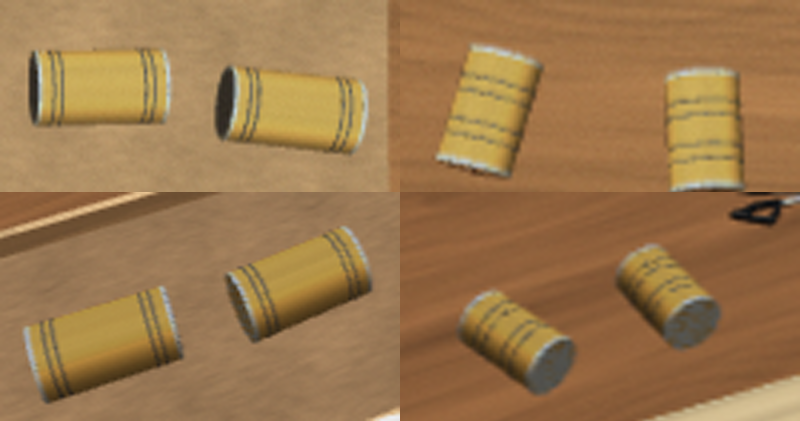

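Both lanterns' windows are hidden in both views, so they face nearly down. Both candles show plain bottoms toward +x, so their coils face the robot. I'll fit cylinders to the silhouettes in both views.

```bash
cat > fit.py <<'E'
from h import *
from scipy.optimize import minimize
from scipy.spatial import ConvexHull
def hull(name,x,y,yaw,R,L,zc):
    a=np.linspace(0,2*np.pi,40); d=np.array([np.cos(yaw),np.sin(yaw),0]); n=np.array([-d[1],d[0],0]); c=np.array([x,y,zc])
    P=[w2px(name,c+s*L/2*d+R*(np.cos(t)*n+np.sin(t)*np.array([0,0,1]))) for s in(-1,1) for t in a]
    return np.array(P)
def mask(name,p):
    m=np.zeros((384*4,512*4),np.uint8); h=cv2.convexHull((p*4).astype(np.int32)); cv2.fillConvexPoly(m,h,1); return m
def fg(name,P0):
    im=np.load('pics/'+name+'.npz')['color'][:,:,::-1].copy()
    g=np.full(im.shape[:2],cv2.GC_BGD,np.uint8)
    z=cv2.resize(mask(name,P0),(512,384),interpolation=cv2.INTER_AREA)
    g[cv2.dilate(z,np.ones((19,19)))>0]=cv2.GC_PR_BGD; g[z>0]=cv2.GC_PR_FGD; g[cv2.erode(z,np.ones((9,9)))>0]=cv2.GC_FGD
    cv2.grabCut(im,g,None,np.zeros((1,65)),np.zeros((1,65)),4,cv2.GC_INIT_WITH_MASK)
    return cv2.resize(((g==1)|(g==3)).astype(np.uint8),None,fx=4,fy=4,interpolation=cv2.INTER_NEAREST)
def fit(x,y,yaw,R,L,zc,views=('top','scene')):
    F={v:fg(v,hull(v,x,y,yaw,R,L,zc)) for v in views}
    def cost(q):
        s=0
        for v in views:
            m=mask(v,hull(v,q[0],q[1],q[2]/100,R,L,zc)); s+=1-(m&F[v]).sum()/(m|F[v]).sum()
        return s
    b=minimize(cost,[x,y,yaw*100],method='Nelder-Mead',options=dict(initial_simplex=[[x,y,yaw*100],[x+12,y,yaw*100],[x,y+12,yaw*100],[x,y,yaw*100+12]],maxiter=120))
    return b.x[0].round(1),b.x[1].round(1),round(b.x[2]/100,3),round(b.fun,3)
E
python3 - <<'E'
from fit import *
print('c0',fit(463,390,-.2,25,80,25)); print('c1',fit(457,242,.05,25,80,25))
print('L0',fit(535,-213,1.57,32,110,36)); print('L1',fit(526,-375,1.6,32,110,36))
E
```

```text
c0 (np.float64(465.6), np.float64(393.8), np.float64(-0.177), np.float64(0.158))
c1 (np.float64(460.6), np.float64(245.8), np.float64(0.137), np.float64(0.176))
L0 (np.float64(539.5), np.float64(-213.2), np.float64(1.627), np.float64(0.19))
L1 (np.float64(529.3), np.float64(-377.1), np.float64(1.536), np.float64(0.199))
```

```bash
python3 -m creep '[[1,0.03,-0.028,-0.01,0.02],[1,0.06,-0.055,-0.03,0.05],[1,0.09,-0.082,-0.05,0.08],[1,0.12,-0.11,-0.07,0.11],[1,0.15,-0.138,-0.09,0.141],[1,0.18,-0.165,-0.11,0.141],[1,0.21,-0.193,-0.13,0.141],[1,0.235,-0.218,-0.14,0.141],[1,0.235,-0.218,-0.14,0.141],[1,0.235,-0.218,-0.14,0.141],[1,0.235,-0.218,-0.14,0.141]]' 30; python3 - <<'E'
from h import *
snap('top','top1.png',(60,120,260,270),3.5); s=r.get_state(); print(s['tool_pos'],s['tcp_rot'],s['joint_positions'])
E
```

```text
clock: 1.02
tool_pos: [438.7, 398.0, 90.5]
tcp_rot: [-0.282, -3.128, 0.002]
wrist_force: [-0.2, 0.8, -0.0]
gripper_width: 1.004
finger_force: 0.0
[437.55873718 399.90775269  91.08052817] [-2.77529514e-01 -3.12822503e+00 -5.17500783e-04] [-0.76693994  0.72836373 -0.03221867  1.79879111  0.03534407  0.61542539
  0.57396408]
```

View pics/top1.png

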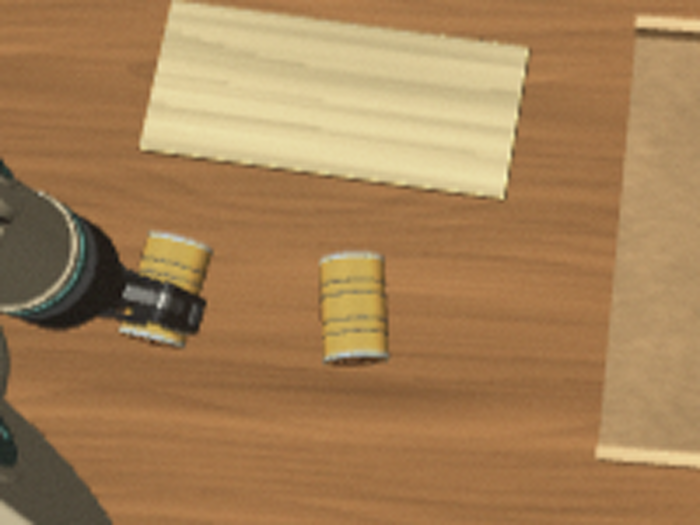

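The gripper sits over the candle's coil half, at (165,305); c1's coil shows at (355,360). Descend and close.

```bash
python3 -m creep '[[1,0,0,-0.03,0],[1,0,0,-0.06,0],[1,0,0,-0.085,0],[1,0,0,-0.085,0],[0,0,0,-0.085,0],[-0.2,0,0,-0.085,0],[-0.2,0,0,-0.085,0],[-0.2,0,0,-0.085,0],[-0.2,0,0,-0.085,0],[-0.2,0,0,-0.085,0]]' 25
python3 -m creep '[[-0.2,0,0,0.01,0],[-0.2,0,0,0.02,0],[-0.2,0,0,0.03,0],[-0.2,0,0,0.04,0],[-0.2,0,0,0.05,0],[-0.2,0,0,0.06,0],[-0.2,0,0,0.06,0]]'
python3 - <<'E'
from h import *
snap('scene','s1.png',(250,100,450,250),3.5)
E
```

```text
clock: 1.9
tool_pos: [438.7, 401.1, 8.4]
tcp_rot: [0.277, 3.128, 0.005]
wrist_force: [-0.8, 0.9, 7.7]
gripper_width: 0.575
finger_force: 25.7
clock: 2.48
tool_pos: [439.3, 400.5, 68.8]
tcp_rot: [0.277, 3.127, 0.005]
wrist_force: [0.6, -0.0, -0.1]
gripper_width: 0.577
finger_force: 26.4
```

View pics/s1.png

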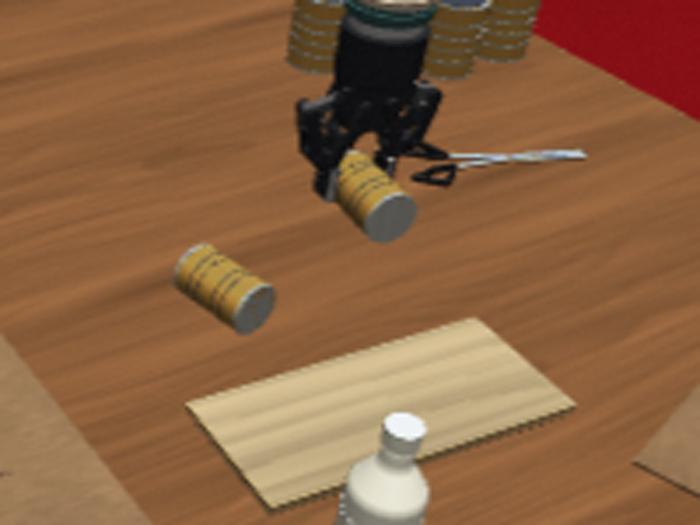

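The candle is held level at (375,200) and hasn't drooped. I'll tip it up against the board's near edge (x≈576), which also lands it on the board.

```bash
python3 -m creep '[[-0.2,0.02,-0.001,0,0.03],[-0.2,0.04,-0.003,-0.015,0.07],[-0.2,0.062,-0.005,-0.03,0.1],[-0.2,0.062,-0.005,-0.052,0.1],[-0.2,0.062,-0.005,-0.052,0.1],[-0.2,0.062,-0.005,-0.052,0.1]]'
python3 -m creep '[[-0.2,0.005,0,0,0],[-0.2,0.01,-0.001,0,0],[-0.2,0.014,-0.001,0.008,0],[-0.2,0.0175,-0.001,0.0153,0],[-0.2,0.023,-0.002,0.023,0],[-0.2,0.029,-0.002,0.0297,0],[-0.2,0.036,-0.003,0.0355,0],[-0.2,0.044,-0.003,0.0406,0],[-0.2,0.052,-0.004,0.0445,0],[-0.2,0.061,-0.004,0.0473,0],[-0.2,0.061,-0.004,0.0473,0]]'
python3 - <<'E'
from h import *
snap('scene','s2.png',(250,100,450,250),3.5)
E
```

```text
clock: 3.03
tool_pos: [498.5, 393.3, 12.5]
tcp_rot: [-0.121, -3.136, 0.004]
wrist_force: [-0.1, 0.6, -0.9]
gripper_width: 0.574
finger_force: 26.6
clock: 3.95
tool_pos: [564.5, 389.8, 62.4]
tcp_rot: [0.124, 3.136, 0.001]
wrist_force: [0.7, -0.6, 0.4]
gripper_width: 0.573
finger_force: 26.7
```

View pics/s2.png

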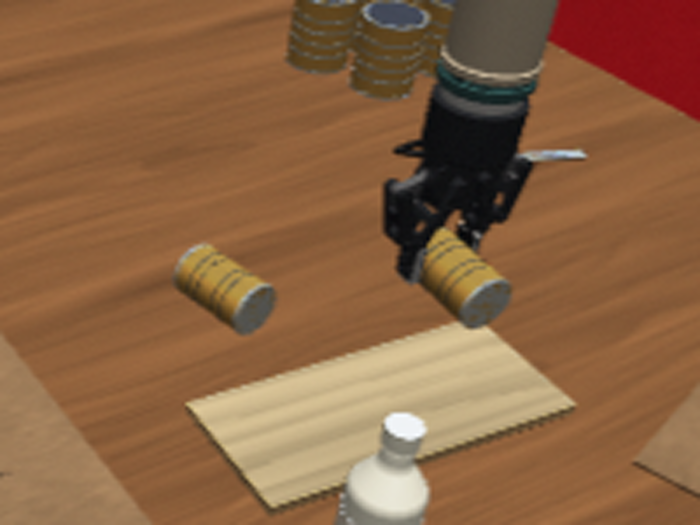

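It cleared the edge without catching. I'll back off, go low, and advance until I feel contact.

```bash
python3 -m creep '[[-0.2,-0.035,0.002,0,0],[-0.2,-0.07,0.004,0,0],[-0.2,-0.07,0.004,-0.03,0],[-0.2,-0.07,0.004,-0.049,0],[-0.2,-0.07,0.004,-0.049,0],[-0.2,-0.062,0.004,-0.049,0],[-0.2,-0.055,0.003,-0.049,0],[-0.2,-0.055,0.003,-0.049,0]]'
python3 -m creep '[[-0.2,0.004,0,0,0],[-0.2,0.004,0,0,0]]'
python3 -m creep '[[-0.2,0.005,0,0,0],[-0.2,0.005,0,0,0]]'
```

```text
clock: 4.67
tool_pos: [510.0, 392.7, 13.8]
tcp_rot: [0.125, 3.135, 0.002]
wrist_force: [0.6, 0.2, -1.3]
gripper_width: 0.581
finger_force: 18.0
clock: 4.83
tool_pos: [511.5, 393.2, 13.3]
tcp_rot: [0.123, 3.138, 0.001]
wrist_force: [-0.3, 0.2, -0.9]
gripper_width: 0.575
finger_force: 28.5
clock: 5.0
tool_pos: [512.0, 393.5, 12.4]
tcp_rot: [-0.12, -3.133, 0.003]
wrist_force: [-6.3, -0.9, 1.1]
gripper_width: 0.573
finger_force: 28.6
```

```bash
python3 -m creep '[[-0.2,0.004,0,0.003,0],[-0.2,0.006,0,0.007,0],[-0.2,0.008,0,0.012,0],[-0.2,0.011,0,0.017,0],[-0.2,0.014,-0.001,0.021,0],[-0.2,0.017,-0.001,0.025,0],[-0.2,0.02,-0.001,0.029,0],[-0.2,0.02,-0.001,0.029,0]]' 20
python3 - <<'E'
from h import *
snap('scene','s3.png',(280,120,430,232),4.5)
E
```

```text
clock: 5.67
tool_pos: [534.7, 392.5, 42.4]
tcp_rot: [-0.121, -3.138, 0.0]
wrist_force: [-4.8, 0.2, 1.7]
gripper_width: 0.572
finger_force: 28.8
```

View pics/s3.png

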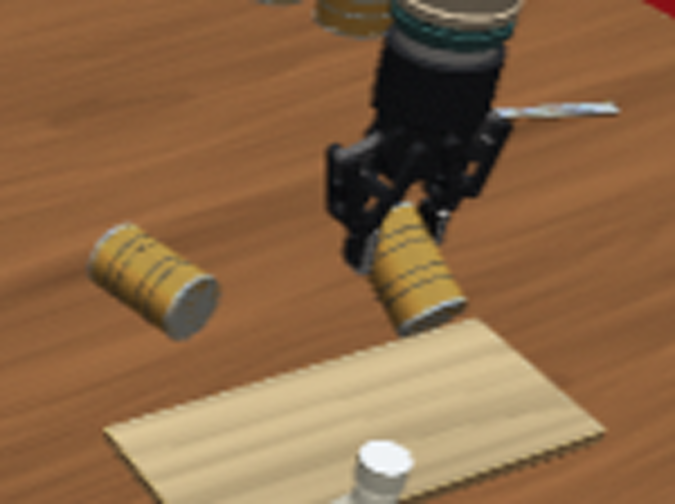

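It pivots as planned, about 40° so far, with the bottom rim on the board edge at (435,315). Continuing the arc.

```bash
python3 -m creep '[[-0.2,0.006,0,0.007,0],[-0.2,0.011,0,0.013,0],[-0.2,0.019,-0.001,0.017,0],[-0.2,0.028,-0.002,0.02,0],[-0.2,0.037,-0.002,0.021,0],[-0.2,0.047,-0.003,0.022,0],[-0.2,0.057,-0.004,0.02,0],[-0.2,0.067,-0.005,0.018,0],[-0.2,0.067,-0.005,0.014,0],[-0.2,0.067,-0.005,0.014,0]]'
python3 - <<'E'
from h import *
snap('scene','s4.png',(280,120,430,232),4.5)
E
```

```text
clock: 6.55
tool_pos: [602.8, 386.1, 54.4]
tcp_rot: [-0.123, -3.139, 0.002]
wrist_force: [0.3, -0.6, -1.6]
gripper_width: 0.575
finger_force: 28.5
```

View pics/s4.png

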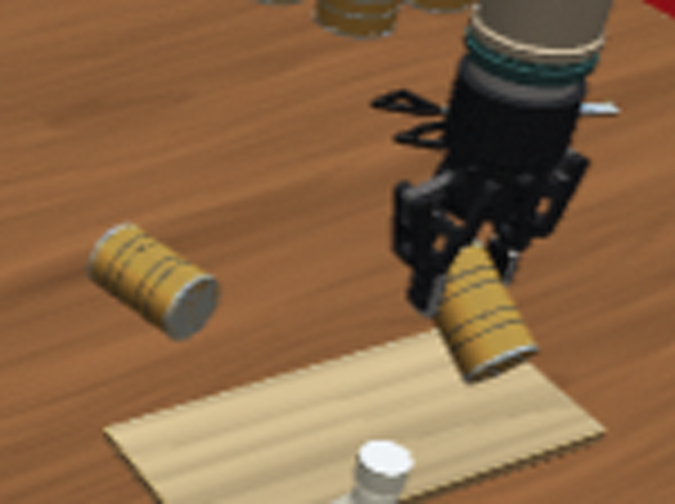

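Contact was lost at about 40° and the tin is now over the board. I'll go back, re-catch the edge, and push along the tin's axis this time.

```bash
python3 -m creep '[[-0.2,-0.01,0,0.015,0],[-0.2,-0.045,0.003,0.015,0],[-0.2,-0.081,0.006,0.012,0],[-0.2,-0.081,0.006,-0.005,0],[-0.2,-0.081,0.006,-0.005,0],[-0.2,-0.075,0.006,-0.005,0],[-0.2,-0.07,0.005,-0.006,0],[-0.2,-0.066,0.005,-0.008,0],[-0.2,-0.062,0.005,-0.009,0],[-0.2,-0.062,0.005,-0.009,0]]'
python3 -m creep '[[-0.2,0.005,0,0.003,0],[-0.2,0.01,0,0.006,0],[-0.2,0.015,-0.001,0.008,0],[-0.2,0.02,-0.001,0.01,0],[-0.2,0.025,-0.001,0.011,0],[-0.2,0.03,-0.002,0.012,0],[-0.2,0.03,-0.002,0.012,0]]'
python3 - <<'E'
from h import *
snap('scene','s5.png',(280,120,430,232),4.5)
E
```

```text
clock: 7.43
tool_pos: [542.7, 391.9, 47.0]
tcp_rot: [0.124, 3.137, 0.001]
wrist_force: [1.5, -0.1, 0.8]
gripper_width: 0.569
finger_force: 28.7
clock: 8.02
tool_pos: [571.8, 389.9, 58.9]
tcp_rot: [0.122, 3.138, 0.0]
wrist_force: [0.6, -0.0, -2.2]
gripper_width: 0.579
finger_force: 28.7
```

View pics/s5.png

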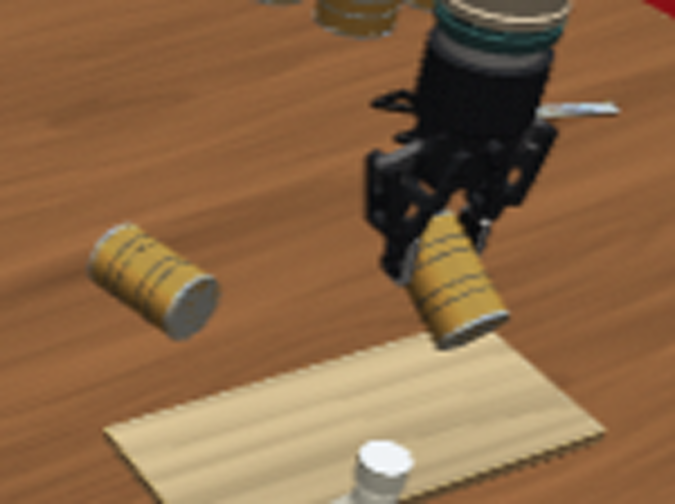

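```bash
cat > tilt.py <<'E'
from h import *
def rim(g,yaw,th,s,name='scene',R=25):
    d=np.array([np.cos(yaw)*np.cos(th),np.sin(yaw)*np.cos(th),-np.sin(th)])
    n1=np.array([-np.sin(yaw),np.cos(yaw),0]); n2=np.cross(d,n1)
    return np.array([w2px(name,np.array(g)+s*d+R*(np.cos(a)*n1+np.sin(a)*n2)) for a in np.linspace(0,6.283,60)])
E
python3 - <<'E'
from tilt import *
for th in range(20,95,10):
    p=rim((571.8,389.9,58.9+17),-.077,np.radians(th),68); q=(p-[280,120])*4.5
    print(th,'L',q[q[:,0].argmin()].round(),'R',q[q[:,0].argmax()].round(),'B',q[q[:,1].argmax()].round(),'T',q[q[:,1].argmin()].round())
E
```

```text
20 L [453. 350.] R [523. 313.] B [458. 354.] T [519. 309.]
30 L [443. 356.] R [516. 325.] B [444. 357.] T [513. 323.]
40 L [432. 358.] R [507. 333.] B [432. 358.] T [506. 333.]
50 L [419. 356.] R [496. 340.] B [427. 358.] T [490. 339.]
60 L [408. 353.] R [485. 343.] B [439. 358.] T [454. 338.]
70 L [396. 346.] R [473. 345.] B [436. 358.] T [435. 331.]
80 L [385. 335.] R [460. 340.] B [432. 356.] T [412. 320.]
90 L [375. 325.] R [448. 335.] B [423. 352.] T [402. 307.]
```

Tilt is only about 30° and the rim is above the edge, so I'll start lower.

```bash
python3 -m creep '[[-0.2,-0.025,0.002,0.002,0],[-0.2,-0.052,0.004,0,0],[-0.2,-0.052,0.004,-0.017,0],[-0.2,-0.052,0.004,-0.017,0],[-0.2,-0.042,0.003,-0.017,0],[-0.2,-0.036,0.003,-0.018,0],[-0.2,-0.029,0.002,-0.0195,0],[-0.2,-0.029,0.002,-0.0195,0]]'
python3 -m creep '[[-0.2,0.004,0,0.0025,0],[-0.2,0.008,0,0.005,0],[-0.2,0.0125,-0.001,0.007,0],[-0.2,0.017,-0.001,0.009,0],[-0.2,0.022,-0.001,0.0105,0],[-0.2,0.0265,-0.002,0.012,0],[-0.2,0.0265,-0.002,0.012,0]]'
python3 -m creep '[[-0.2,0.005,0,0.0005,0],[-0.2,0.01,0,0.001,0],[-0.2,0.015,-0.001,0.0005,0],[-0.2,0.02,-0.001,0,0],[-0.2,0.025,-0.001,-0.001,0],[-0.2,0.03,-0.002,-0.0025,0],[-0.2,0.03,-0.002,-0.0025,0]]'
python3 - <<'E'
from h import *
snap('scene','s6.png',(280,120,430,232),4.5)
E
```

```text
clock: 8.73
tool_pos: [536.7, 393.2, 40.8]
tcp_rot: [-0.122, -3.129, 0.002]
wrist_force: [-14.3, -1.0, 16.7]
gripper_width: 0.581
finger_force: 30.4
clock: 9.32
tool_pos: [568.9, 390.3, 52.2]
tcp_rot: [-0.124, -3.139, -0.001]
wrist_force: [-4.6, -0.1, 3.5]
gripper_width: 0.575
finger_force: 27.6
clock: 9.9
tool_pos: [600.0, 388.1, 49.0]
tcp_rot: [0.123, 3.137, 0.002]
wrist_force: [-1.8, -0.2, 5.4]
gripper_width: 0.577
finger_force: 25.3
```

View pics/s6.png

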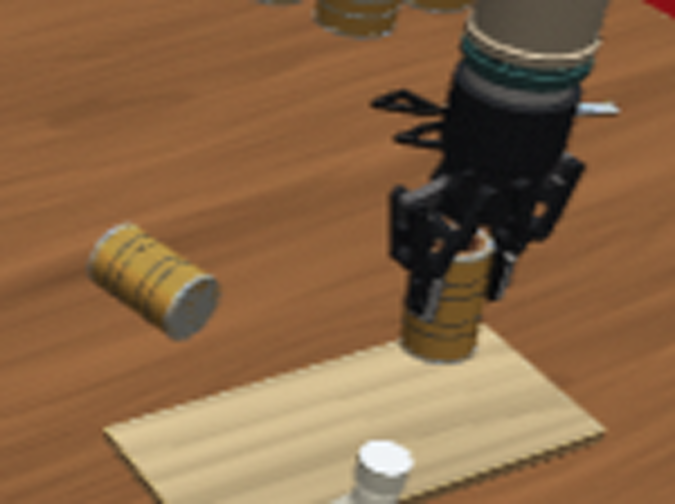

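Now upright on the board at (440,310) with the coil on top. Slide it inboard under light pressure, release, retreat.

```bash
python3 -m creep '[[-0.2,0.008,0,-0.002,0],[-0.2,0.016,-0.001,-0.003,0],[-0.2,0.024,-0.002,-0.003,0],[-0.2,0.03,-0.003,-0.003,0],[-0.2,0.03,-0.003,-0.001,0],[-0.2,0.03,-0.003,0,0],[0.1,0.03,-0.003,0,0],[0.5,0.03,-0.003,0,0],[1,0.03,-0.003,0,0],[1,0.03,-0.003,0,0],[1,0.03,-0.003,0,0]]' 20
python3 -m creep '[[1,0,0,0.03,0],[1,0,0,0.07,0],[1,0,0,0.1,0],[1,-0.04,-0.02,0.1,0.05],[1,-0.08,-0.05,0.1,0.1],[1,-0.12,-0.09,0.1,0.2],[1,-0.16,-0.12,0.1,0.22],[1,-0.2,-0.147,0.08,0.22],[1,-0.2,-0.147,0.06,0.22],[1,-0.2,-0.147,0.06,0.22]]' 
python3 - <<'E'
from fit import *
for n in('top','scene'): snap(n,n+'_t.png',(280,120,430,232) if n=='scene' else (80,90,230,202),4.5)
c=[np.load('pics/%s.npz'%n)['color'] for n in('top','scene')]
print('c1',fit(460.6,245.8,.137,25,80,25,('scene',)),r.get_state()['tool_pos'])
a=np.hstack([cv2.imread('pics/scene_t.png'),cv2.imread('pics/top_t.png')]); cv2.imwrite('pics/c7.png',cv2.resize(a,(800,299)))
E
```

```text
clock: 10.87
tool_pos: [627.5, 385.6, 48.8]
tcp_rot: [0.12, 3.139, 0.0]
wrist_force: [-0.0, 0.2, 0.5]
gripper_width: 0.999
finger_force: 0.0
clock: 11.7
tool_pos: [420.6, 232.8, 107.1]
tcp_rot: [0.223, -3.125, 0.009]
wrist_force: [-1.7, -0.7, -0.5]
gripper_width: 1.003
finger_force: 0.0
c1 (np.float64(460.4), np.float64(246.7), np.float64(0.122), np.float64(0.064)) [425.09166154 236.4199662  108.02695017]
```

View pics/c7.png

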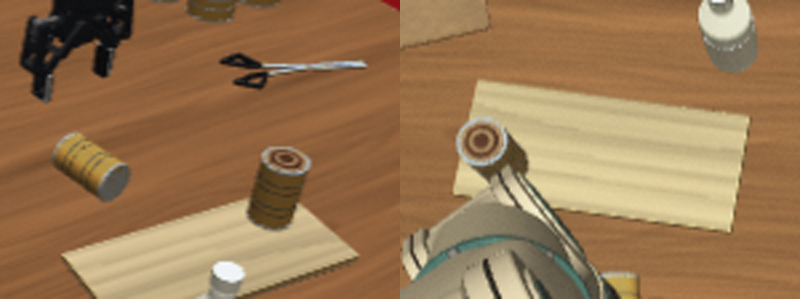

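Candle0 stands on the board. Now candle1: grasp, small lift, align, and run the corrected arc in one go.

```bash
python3 -m creep '[[1,0.007,0.0045,-0.03,-0.015],[1,0.007,0.0045,-0.06,-0.015],[1,0.007,0.0045,-0.09,-0.015],[1,0.007,0.0045,-0.102,-0.015],[1,0.007,0.0045,-0.102,-0.015],[0.2,0.007,0.0045,-0.102,-0.015],[-0.2,0.007,0.0045,-0.102,-0.015],[-0.2,0.007,0.0045,-0.102,-0.015],[-0.2,0.007,0.0045,-0.102,-0.015],[-0.2,0.007,0.0045,-0.102,-0.015],[-0.2,0.007,0.0045,-0.102,-0.015]]' 25
python3 -m creep '[[-0.2,0,0,0.01,0],[-0.2,0.01,0,0.02,-0.05],[-0.2,0.02,-0.001,0.02,-0.1],[-0.2,0.03,-0.002,0.02,-0.15],[-0.2,0.045,-0.003,0.02,-0.2],[-0.2,0.055,-0.003,0.015,-0.2],[-0.2,0.055,-0.003,0.008,-0.2],[-0.2,0.055,-0.003,0.008,-0.2],[-0.2,0.055,-0.003,0.008,-0.2]]'
python3 - <<'E'
from fit import *
snap('top','x.png'); snap('scene','y.png'); s=r.get_state()
print(s['tool_pos'],s['tcp_rot'])
E
```

```text
clock: 12.72
tool_pos: [436.0, 244.0, 8.1]
tcp_rot: [-0.201, 3.132, 0.003]
wrist_force: [-0.1, 0.6, 8.1]
gripper_width: 0.575
finger_force: 25.5
clock: 13.47
tool_pos: [487.8, 239.4, 13.4]
tcp_rot: [-0.112, -3.136, 0.002]
wrist_force: [-1.1, 0.5, -1.4]
gripper_width: 0.575
finger_force: 26.4
[488.2299386  239.95387209  14.11279357] [-1.11086349e-01 -3.13762490e+00  1.02780285e-03]
```

```bash
python3 -m creep '[[-0.2,0.008,-0.001,0,0],[-0.2,0.014,-0.001,0,0],[-0.2,0.021,-0.001,0,0],[-0.2,0.023,-0.002,0.005,0],[-0.2,0.025,-0.002,0.01,0],[-0.2,0.028,-0.002,0.0145,0],[-0.2,0.031,-0.002,0.019,0],[-0.2,0.035,-0.003,0.023,0],[-0.2,0.038,-0.003,0.0265,0],[-0.2,0.038,-0.003,0.0265,0]]'
python3 -m creep '[[-0.2,0.004,0,0.0035,0],[-0.2,0.0085,-0.001,0.0063,0],[-0.2,0.013,-0.001,0.009,0],[-0.2,0.018,-0.001,0.011,0],[-0.2,0.023,-0.002,0.0128,0],[-0.2,0.028,-0.002,0.0142,0],[-0.2,0.0335,-0.002,0.015,0],[-0.2,0.0385,-0.003,0.0155,0],[-0.2,0.0385,-0.003,0.0155,0]]'
python3 -m creep '[[-0.2,0.005,0,0,0],[-0.2,0.0105,-0.001,-0.0006,0],[-0.2,0.016,-0.001,-0.0015,0],[-0.2,0.021,-0.002,-0.003,0],[-0.2,0.021,-0.002,-0.003,0]]'
python3 - <<'E'
from h import *
snap('scene','s8.png',(240,110,430,252),4)
E
```

```text
clock: 14.4
tool_pos: [527.0, 237.0, 41.6]
tcp_rot: [-0.113, -3.138, 0.0]
wrist_force: [-5.6, 1.2, 1.7]
gripper_width: 0.573
finger_force: 27.0
clock: 15.15
tool_pos: [568.1, 233.5, 56.8]
tcp_rot: [0.115, 3.137, 0.001]
wrist_force: [0.2, -0.0, -0.9]
gripper_width: 0.578
finger_force: 26.7
clock: 15.57
tool_pos: [588.5, 231.4, 53.3]
tcp_rot: [0.114, 3.138, -0.0]
wrist_force: [0.2, 0.4, -1.6]
gripper_width: 0.579
finger_force: 26.7
```

View pics/s8.png

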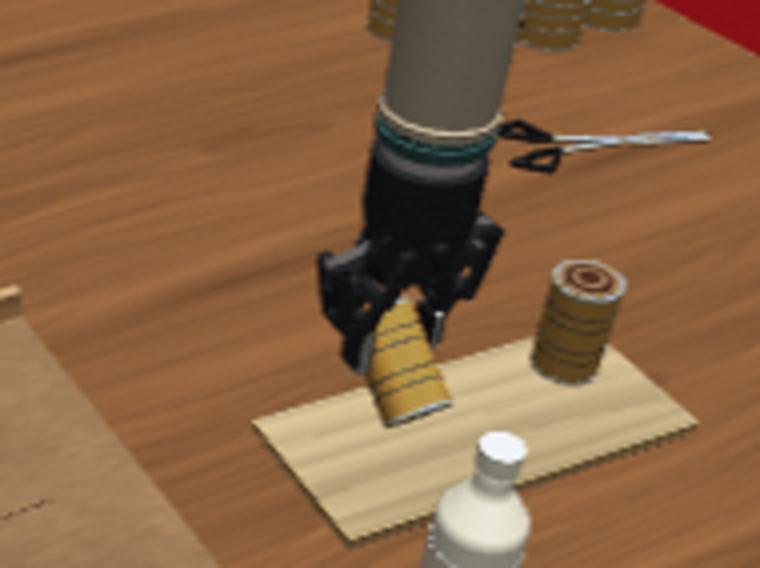

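Stopped at about 40° like before, so I'll repeat the second catch that worked.

```bash
python3 -m creep '[[-0.2,-0.01,0,0.012,0],[-0.2,-0.045,0.003,0.012,0],[-0.2,-0.078,0.006,0.01,0],[-0.2,-0.078,0.006,-0.007,0],[-0.2,-0.078,0.006,-0.007,0],[-0.2,-0.068,0.005,-0.007,0],[-0.2,-0.06,0.005,-0.008,0],[-0.2,-0.052,0.004,-0.01,0],[-0.2,-0.052,0.004,-0.01,0]]'
python3 -m creep '[[-0.2,0.005,0,0.003,0],[-0.2,0.01,0,0.005,0],[-0.2,0.015,-0.001,0.0065,0],[-0.2,0.02,-0.001,0.008,0],[-0.2,0.025,-0.001,0.0085,0],[-0.2,0.03,-0.002,0.009,0],[-0.2,0.03,-0.002,0.009,0]]'
python3 -m creep '[[-0.2,0.005,0,-0.0002,0],[-0.2,0.01,0,-0.001,0],[-0.2,0.015,-0.001,-0.002,0],[-0.2,0.02,-0.001,-0.003,0],[-0.2,0.02,-0.001,-0.0035,0]]'
python3 - <<'E'
from tilt import *
from fit import *
c=snap('scene','y.png'); t=r.get_state()['tool_pos']; print(t)
def gold(crop):
    h=cv2.cvtColor(c['color'],cv2.COLOR_RGB2HSV); m=cv2.inRange(h,(18,110,60),(32,255,255)); return m
p0=t+[0,0,17]
m=gold(0)
for th in range(40,100,10):
    q=rim(p0,-.077,np.radians(th),64); q2=rim(p0,-.077,np.radians(th),20)
    P=np.vstack([q,q2]); M=cv2.resize(mask('scene',P),(512,384),interpolation=cv2.INTER_AREA)
    x,y=w2px('scene',p0).astype(int); w=m.copy(); w[:y-5]=0; w[:,:x-35]=0; w[:,x+35:]=0; w[y+50:]=0
    print(th,(w>0).sum(),((M>0)&(w>0)).sum(),((M>0)|(w>0)).sum())
E
```

```text
clock: 16.37
tool_pos: [536.5, 236.7, 45.0]
tcp_rot: [-0.115, -3.139, -0.002]
wrist_force: [-5.9, 0.7, 9.7]
gripper_width: 0.578
finger_force: 28.0
clock: 16.95
tool_pos: [567.0, 233.5, 52.9]
tcp_rot: [0.115, 3.138, 0.001]
wrist_force: [-1.7, -0.1, 2.4]
gripper_width: 0.578
finger_force: 25.9
clock: 17.37
tool_pos: [587.1, 232.5, 49.4]
tcp_rot: [0.114, 3.137, 0.0]
wrist_force: [-1.7, -1.6, 7.3]
gripper_width: 0.573
finger_force: 26.8
[586.93882004 232.55056194  49.42379686]
40 288 108 480
50 288 124 478
60 288 147 478
70 288 171 470
80 288 187 459
90 288 203 446
```

Forces and silhouette match the first success (upright). Slide inboard, release, and retreat toward the mat.

```bash
python3 -m creep '[[-0.2,0.008,0,-0.002,0],[-0.2,0.016,-0.001,-0.003,0],[-0.2,0.024,-0.002,-0.003,0],[-0.2,0.032,-0.003,-0.003,0],[-0.2,0.036,-0.003,-0.001,0],[-0.2,0.036,-0.003,0,0],[0.1,0.036,-0.003,0,0],[0.5,0.036,-0.003,0,0],[1,0.036,-0.003,0,0],[1,0.036,-0.003,0,0],[1,0.036,-0.003,0,0]]' 20
python3 -m creep '[[1,0,0,0.03,0],[1,0,0,0.07,0],[1,0,0,0.11,0],[1,-0.03,-0.03,0.13,-0.1],[1,-0.06,-0.06,0.15,-0.2],[1,-0.08,-0.09,0.15,-0.3],[1,-0.1,-0.12,0.15,-0.4],[1,-0.1,-0.15,0.15,-0.5],[1,-0.1,-0.19,0.15,-0.6],[1,-0.1,-0.22,0.15,-0.7],[1,-0.1,-0.22,0.15,-0.7]]'
python3 - <<'E'
from fit import *
snap('top','tt.png',(60,100,420,270),2.2); snap('scene','y.png'); print(r.get_state()['joint_positions'])
print('L0',fit(539.5,-213,1.627,32,110,36)); print('L1',fit(529,-377,1.536,32,110,36))
a=cv2.imread('pics/y.png')[int(100*1.5):int(300*1.5),75:690]; b=cv2.imread('pics/tt.png')
cv2.imwrite('pics/c9.png',np.vstack([cv2.resize(a,(640,300)),cv2.resize(b,(640,300))]))
E
```

```text
clock: 18.33
tool_pos: [621.0, 230.2, 49.3]
tcp_rot: [0.112, 3.139, 0.0]
wrist_force: [0.1, -0.4, -0.1]
gripper_width: 0.999
finger_force: 0.0
clock: 19.25
tool_pos: [520.7, 1.9, 199.7]
tcp_rot: [1.201, 2.9, -0.007]
wrist_force: [-0.8, -0.5, -0.2]
gripper_width: 1.005
finger_force: 0.0
[-0.10697458  0.4871314   0.05239867  1.91198678 -0.03589254  0.74276744
  0.76234837]
L0 (np.float64(539.5), np.float64(-212.9), np.float64(1.625), np.float64(0.204))
L1 (np.float64(529.5), np.float64(-376.2), np.float64(1.531), np.float64(0.197))
```

View pics/c9.png

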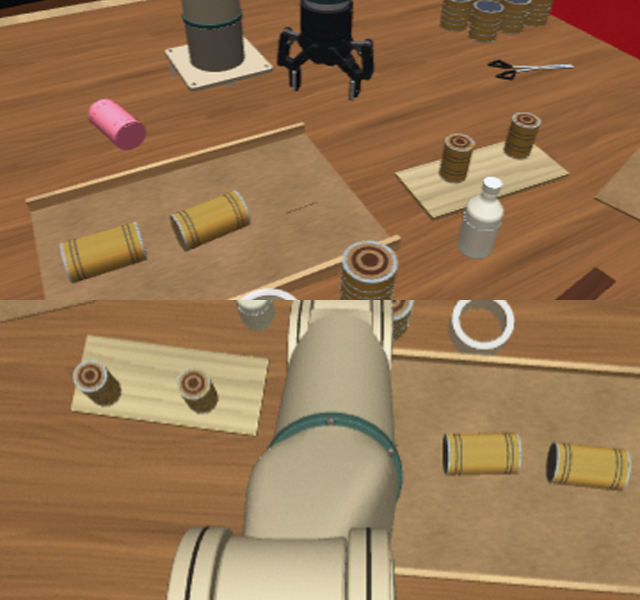

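Both candles stand coil up on the board, at (95,380) and (195,385) in the lower crop. The lanterns haven't moved. Next I'll cage L0 between the open fingers and roll it toward the robot.

```bash
python3 -m creep '[[1,0.003,-0.03,-0.01,-0.1],[1,0.006,-0.06,-0.02,-0.2],[1,0.009,-0.1,-0.03,-0.3],[1,0.012,-0.13,-0.04,-0.4],[1,0.015,-0.16,-0.05,-0.5],[1,0.0175,-0.19,-0.06,-0.6],[1,0.0185,-0.215,-0.07,-0.7],[1,0.0185,-0.215,-0.07,-0.73],[1,0.0185,-0.215,-0.07,-0.73],[1,0.0185,-0.215,-0.07,-0.73],[1,0.0185,-0.215,-0.07,-0.73]]' 20
python3 - <<'E'
from h import *
s=r.get_state(); n=s['tcp_rot']/np.linalg.norm(s['tcp_rot']); print(s['tool_pos'],'yaw',np.arctan2(2*n[1]**2-1,2*n[0]*n[1]),s['joint_positions'].round(2))
E
```

```text
clock: 20.27
tool_pos: [540.4, -202.4, 129.3]
tcp_rot: [-2.137, -2.301, -0.002]
wrist_force: [-0.6, 1.3, -0.1]
gripper_width: 0.997
finger_force: 0.0
[ 540.38095831 -202.38106581  129.29270625] yaw 0.07378074317046782 [ 0.17  0.67  0.22  1.83 -0.22  0.67  0.59]
```

```bash
python3 -m creep '[[1,0,0,0,-0.02],[1,0,0,0,-0.02],[1,0,0,-0.04,-0.02],[1,0,0,-0.08,-0.02],[1,0,0,-0.115,-0.02],[1,0,0,-0.115,-0.02],[0.65,0,0,-0.115,-0.02],[0.65,0,0,-0.115,-0.02]]' 20
python3 - <<'E'
from fit import *
s=r.get_state(); print(s['wrist_force'])
E
```

```text
clock: 20.93
tool_pos: [540.8, -205.4, 15.8]
tcp_rot: [2.165, 2.274, 0.001]
wrist_force: [0.4, -0.1, 0.1]
gripper_width: 0.825
finger_force: 0.0
[ 0.38142889 -0.06787502  0.13499961]
```

```bash
python3 -m creep '[[0.65,-0.004,-0.0002,0,0],[0.65,-0.009,-0.0005,0,0],[0.65,-0.015,-0.0008,0,0],[0.65,-0.021,-0.0011,0,0],[0.65,-0.027,-0.0014,0,0],[0.65,-0.033,-0.0018,0,0],[0.65,-0.039,-0.0021,0,0],[0.65,-0.045,-0.0024,0,0],[0.65,-0.051,-0.0027,0,0],[0.65,-0.056,-0.003,0,0],[0.65,-0.059,-0.0032,0,0],[0.65,-0.06,-0.0032,0,0]]'
cat > win.py <<'E'
from fit import *
# unwrap lantern side: for view, sample intensity at angle phi (from up, + toward +x) and axial s
def unwrap(name,x,y,yaw,zc=36,R=32):
    im=np.load('pics/'+name+'.npz')['color'].astype(float); T=np.load('pics/'+name+'.npz')['cam_to_world']
    d=np.array([np.cos(yaw),np.sin(yaw),0]); n=np.array([d[1],-d[0],0]); out={}
    for ph in range(-180,180,6):
        N=n*np.sin(np.radians(ph))+np.array([0,0,np.cos(np.radians(ph))]); c=np.array([x,y,zc])+R*N
        v=T[:3,3]-c; 
        if N@v/np.linalg.norm(v)<.12: continue
        out[ph]=[cv2.getRectSubPix(im.astype(np.float32),(1,1),tuple(map(float,w2px(name,c+s*d)))).sum()/3 for s in(-45,-20,-10,0,10,20,45)]
    return out
def show(x,y,yaw,views=('top','scene')):
    for v in views:
        print(v); 
        for k,a in unwrap(v,x,y,yaw).items(): print(k,np.array(a).astype(int))
E
python3 - <<'E'
from win import *
snap('top','x.png'); snap('scene','y.png')
t=r.get_state()['tool_pos']; print(t)
f=fit(t[0],-215,1.625,32,110,36,('scene',)); print(f)
show(f[0],f[1],f[2],('scene',)); show(f[0],f[1],f[2],('top',))
E
```

```text
clock: 21.93
tool_pos: [478.7, -208.3, 14.0]
tcp_rot: [-2.167, -2.274, 0.001]
wrist_force: [-0.2, 0.0, -0.3]
gripper_width: 0.825
finger_force: 0.4
[ 479.50712507 -208.25600032   14.0788342 ]
(np.float64(479.9), np.float64(-217.0), np.float64(1.639), np.float64(0.098))
scene
-30 [129 136 135  95  17  21 122]
-24 [129 137 137  88  16  25 126]
-18 [131 137 137  72  16  26 129]
-12 [131 138 137  46  22  34 132]
-6 [131 138 137  41  57  44 131]
0 [135 137 137  33  90  56 130]
6 [127 138 139  34  88  52 129]
12 [135 140 140  28  40  38 133]
18 [128 154 153  30  19  30 130]
24 [128 176 186  38  18  28 127]
30 [126  84  66  37  16  30 130]
36 [130  27  25  18  17  31 129]
42 [127  22  23  21  16  38 131]
48 [123  19  20  19  15  20 124]
54 [112  18  20  21  16  16 118]
60 [108  16  16  23  18  34 106]
66 [88 19 25 17 21 42 91]
72 [78 82 83 50 25 51 81]
78 [67 93 92 69 23 35 71]
84 [55 63 67 70 17 24 60]
90 [51 57 57 72 20 29 54]
96 [45 51 53 73 19 45 50]
102 [43 50 58 74 16 41 54]
108 [56 72 74 70 16 50 58]
114 [96 93 98 68 16 49 93]
120 [111 105 122  81  15  38 114]
126 [113 119 122  93  1
[... 217 characters left out ...]
]
-54 [130 108  95  81 128 178 180]
-48 [135 112 101  91  85 168 178]
-42 [141 119 108  99  86 111 178]
-36 [146 126 115 106  95  84 178]
-30 [151 132 122 113 104  92 178]
-24 [157 142 130 119 112 102 160]
-18 [160 144 135 127 118 111 128]
-12 [165 151 142 135 124 117 124]
-6 [170 154 148 141 132 123 114]
0 [173 160 154 147 138 130 113]
6 [177 165 160 152 145 136 130]
12 [180 168 165 158 149 142 151]
18 [183 172 167 161 156 146 166]
24 [187 176 170 164 160 153 173]
30 [189 179 171 168 161 156 173]
36 [191 180 175 171 166 160 172]
42 [193 183 177 172 169 163 171]
48 [192 185 179 174 171 165 171]
54 [193 186 180 177 172 167 170]
60 [193 186 181 177 173 168 171]
66 [194 186 181 178 173 168 171]
```

L0's window is now centred about 49° toward +x, so it needs another 27.5 mm of roll.

```bash
python3 -m creep '[[0.65,-0.003,-0.0002,0,0],[0.65,-0.008,-0.0004,0,0],[0.65,-0.013,-0.0007,0,0],[0.65,-0.018,-0.001,0,0],[0.65,-0.022,-0.0012,0,0],[0.65,-0.0255,-0.0014,0,0],[0.65,-0.027,-0.0015,0,0],[0.65,-0.0275,-0.0015,0,0],[0.65,-0.0275,-0.0015,0,0],[0.65,-0.0275,-0.0015,0,0]]'
python3 - <<'E'
from win import *
snap('scene','y.png')
t=r.get_state()['tool_pos']; print(t)
f=fit(t[0],-218,1.63,32,110,36,('scene',)); print(f)
for k,a in unwrap('scene',*f[:3]).items():
    if k<70: print(k,np.array(a).astype(int))
E
```

```text
clock: 22.87
tool_pos: [452.4, -209.8, 14.1]
tcp_rot: [2.166, 2.275, 0.0]
wrist_force: [-0.1, 0.6, -0.4]
gripper_width: 0.825
finger_force: 0.0
[ 452.43666297 -209.70314648   14.14535489]
(np.float64(452.4), np.float64(-218.6), np.float64(1.642), np.float64(0.161))
-30 [121 168 155  64  17  21 121]
-24 [127 140 151  61  15  24 126]
-18 [128  91 103  53  13  28 127]
-12 [124  31  49  30  13  36 127]
-6 [123  25  25  26  19  50 130]
0 [129  26  26  26  27  59 129]
6 [132  29  28  26  42  56 132]
12 [127  36  34  27  23  35 131]
18 [128  37  40  30  17  27 128]
24 [126  67  95  50  17  31 132]
30 [131 176 178  90  16  33 130]
36 [128 151 143  82  16  31 130]
42 [118 133 133  65  14  34 128]
48 [119 130 129  56  15  16 130]
54 [109 119 120  49  15  18 115]
60 [102 112 111  35  21  32 109]
66 [ 90 101 102  49  22  42  99]
```

L0's window is at about +2°. Open, lift off and go to L1.

```bash
python3 -m creep '[[1,0,0,0,0],[1,0,0,0,0],[1,0,0,0.03,0],[1,0,0,0.07,0],[1,0,0,0.116,0],[1,0.02,-0.04,0.116,-0.03],[1,0.04,-0.08,0.116,-0.06],[1,0.06,-0.12,0.116,-0.09],[1,0.077,-0.16,0.116,-0.09],[1,0.077,-0.167,0.116,-0.09],[1,0.077,-0.167,0.116,-0.09],[1,0.077,-0.167,0.116,-0.09]]'
python3 - <<'E'
from win import *
snap('top','x.png'); snap('scene','y.png')
s=r.get_state(); n=s['tcp_rot']/np.linalg.norm(s['tcp_rot']); print(s['tool_pos'],'yaw',np.arctan2(2*n[1]**2-1,2*n[0]*n[1])%np.pi)
print('L1',fit(529,-377,1.533,32,110,36,('scene',)))
f=fit(452,-218,1.63,32,110,36,('scene',)); print('L0',f)
for k,a in unwrap('scene',*f[:3]).items():
    if k<60: print(k,np.array(a).astype(int))
E
```

```text
clock: 23.92
tool_pos: [528.3, -377.5, 129.5]
tcp_rot: [-2.268, -2.173, 0.001]
wrist_force: [0.2, 1.8, 0.4]
gripper_width: 0.999
finger_force: 0.0
[ 528.65800379 -374.9264224   129.58441085] yaw 3.1014195578982693
L1 (np.float64(534.2), np.float64(-375.8), np.float64(1.507), np.float64(0.05))
L0 (np.float64(453.5), np.float64(-218.0), np.float64(1.647), np.float64(0.07))
-30 [127 153 151 122 135 141 125]
-24 [126 107 129 101 110 119 128]
-18 [122  58  78  61  61  79 130]
-12 [118  25  30  33  28  31 132]
-6 [123  27  26  25  26  26 133]
0 [124  27  27  27  28  27 135]
6 [127  31  32  31  31  29 135]
12 [120  37  35  36  35  34 133]
18 [122  45  42  43  38  40 133]
24 [120  97 116 118 107 109 132]
30 [129 177 181 180 181 184 133]
36 [120 145 136 145 135 143 132]
42 [113 132 132 133 132 133 132]
48 [109 128 127 127 128 127 128]
54 [104 117 118 117 117 118 116]
```

```bash
python3 -m creep '[[1,0.003,0,0,-0.01],[1,0.003,0,-0.04,-0.01],[1,0.003,0,-0.08,-0.01],[1,0.003,0,-0.115,-0.01],[1,0.003,0,-0.115,-0.01],[0.65,0.003,0,-0.115,-0.01],[0.65,0.003,0,-0.115,-0.01]]' 20
python3 -m creep '[[0.65,-0.004,0.0002,0,0],[0.65,-0.009,0.0004,0,0],[0.65,-0.015,0.0007,0,0],[0.65,-0.021,0.001,0,0],[0.65,-0.027,0.0013,0,0],[0.65,-0.033,0.0016,0,0],[0.65,-0.039,0.0019,0,0],[0.65,-0.045,0.0022,0,0],[0.65,-0.051,0.0025,0,0],[0.65,-0.056,0.0027,0,0],[0.65,-0.059,0.0028,0,0],[0.65,-0.06,0.0028,0,0]]'
python3 - <<'E'
from win import *
snap('scene','y.png')
t=r.get_state()['tool_pos']; print(t)
f=fit(t[0],-374,1.52,32,110,36,('scene',)); print(f)
for k,a in unwrap('scene',*f[:3]).items(): print(k,np.array(a).astype(int))
E
```

```text
clock: 24.6
tool_pos: [533.4, -377.1, 17.0]
tcp_rot: [2.275, 2.163, 0.001]
wrist_force: [0.9, 0.0, 0.1]
gripper_width: 0.828
finger_force: 0.0
clock: 25.6
tool_pos: [471.3, -374.0, 15.1]
tcp_rot: [-2.278, -2.163, 0.0]
wrist_force: [-0.4, -0.3, -0.4]
gripper_width: 0.823
finger_force: 0.0
[ 471.42774078 -374.0031532    15.04140277]
(np.float64(470.4), np.float64(-372.2), np.float64(1.51), np.float64(0.127))
-30 [125  31  93  29  33 136 136]
-24 [126  31  92  30  35 136 135]
-18 [126  32  92  32  38 136 133]
-12 [129  39  92  37  42 137 132]
-6 [131  48  98  58  47 137 133]
0 [125  62 162  84  42 136 137]
6 [126  61 103  68  32 137 135]
12 [125  46  61  43  29 139 133]
18 [132  53  32  25  29 138 136]
24 [129  73  29  24  35 139 137]
30 [128 111  31  24  75 140 135]
36 [127 137  23  24 112 137 136]
42 [128 122  21  25  94 137 133]
48 [122 132  15  16 103 134 130]
54 [124 130  16  16  88 132 126]
60 [106 137  33  38  62 145 107]
66 [95 84 39 46 55 77 97]
72 [83 19 53 57 21 16 88]
78 [75 14 35 34 18 11 74]
84 [66  9 21 20 14 10 64]
90 [56  9 32 20 24 10 60]
96 [52 14 47 20 33 12 53]
102 [51 29 48 19 44 29 50]
108 [53 66 48 18 73 59 59]
114 [80 93 51 17 90 90 90]
120 [102 105  50  17  98 105 103]
126 [115 116  47  17 104 111 109]
```

L1's window centre is about 86°, so roll another 47 mm.

```bash
python3 -m creep '[[0.65,-0.003,0.0002,0,0],[0.65,-0.008,0.0004,0,0],[0.65,-0.014,0.0007,0,0],[0.65,-0.02,0.001,0,0],[0.65,-0.026,0.0013,0,0],[0.65,-0.032,0.0016,0,0],[0.65,-0.037,0.0019,0,0],[0.65,-0.042,0.0021,0,0],[0.65,-0.045,0.0023,0,0],[0.65,-0.0465,0.0024,0,0],[0.65,-0.047,0.0024,0,0],[0.65,-0.047,0.0024,0,0]]'
python3 - <<'E'
from win import *
snap('scene','y.png')
s=r.get_state(); t=s['tool_pos']; print(t,s['wrist_force'])
f=fit(t[0],-372,1.51,32,110,36,('scene',)); print(f)
for k,a in unwrap('scene',*f[:3]).items():
    if k<70: print(k,np.array(a).astype(int))
print(w2px('scene',(362,-374,28)))
E
```

```text
clock: 26.65
tool_pos: [425.2, -371.6, 15.1]
tcp_rot: [2.277, 2.164, 0.0]
wrist_force: [0.5, -0.2, 0.0]
gripper_width: 0.822
finger_force: 0.0
[ 425.40852311 -371.54568913   15.12615519] [-0.16033316 -0.22395842 -0.06544832]
(np.float64(425.6), np.float64(-370.0), np.float64(1.507), np.float64(0.105))
-30 [109  44  91  37  33 166 135]
-24 [113  48  90  46  37 136 136]
-18 [117  51  94  62  42  93 136]
-12 [123  46 121  78  39  47 133]
-6 [128  43 123  79  32  25 133]
0 [133  36  76  46  31  28 135]
6 [126  28  45  32  30  34 135]
12 [128  32  28  24  31  46 137]
18 [123  36  29  23  29  54 131]
24 [130  61  27  26  37  69 130]
30 [129 154  22  26 109 171 134]
36 [124 152  19  24 125 171 130]
42 [135 135  17  16  89 133 130]
48 [123 129  17  18  78 132 126]
54 [117 122  28  32  61 123 116]
60 [110 113  36  41  50 112 108]
66 [ 95 100  53  71  59 101  96]
[104.5 225.6]
```

Both windows sit within a few degrees of up. Lift clear, retreat and check.

```bash
python3 -m creep '[[0.75,0,0,0,0],[0.75,0,0,0.01,0],[0.75,0,0,0.03,0],[1,0,0,0.07,0],[1,0,0,0.11,0],[1,0,0,0.15,0],[1,0,0.03,0.18,0],[1,0,0.07,0.2,0],[1,0,0.11,0.2,0],[1,0,0.15,0.2,0],[1,0,0.19,0.2,0],[1,0,0.23,0.2,0]]'
python3 -m creep '[[1,0,0.04,0,0],[1,0,0.08,0,0],[1,0,0.12,0,0],[1,0,0.15,0,0],[1,0,0.15,0,0],[1,0,0.15,0,0],[1,0,0.15,0,0]]'
python3 - <<'E'
from win import *
snap('top','x.png'); snap('scene','y.png')
print(r.get_state()['tool_pos'])
for g in((453,-218,1.63),(425.6,-370,1.507)):
    f=fit(*g,32,110,36); print(f)
    for v in('top','scene'): print(v,[(k,int(np.mean(a[1:6]))) for k,a in unwrap(v,*f[:3]).items() if abs(k)<50])
a=cv2.imread('pics/y.png')[120:420,75:690]; b=cv2.imread('pics/x.png')[120:420]
cv2.imwrite('pics/fin.png',np.vstack([cv2.resize(a,(640,300)),cv2.resize(b,(640,300))]))
E
```

```text
clock: 27.7
tool_pos: [424.9, -139.6, 216.2]
tcp_rot: [2.277, 2.163, 0.002]
wrist_force: [0.8, -0.7, 0.1]
gripper_width: 1.002
finger_force: 0.0
clock: 28.28
tool_pos: [425.2, 7.9, 215.6]
tcp_rot: [2.277, 2.163, 0.0]
wrist_force: [-1.2, 0.2, 0.7]
gripper_width: 0.999
finger_force: 0.0
[425.14674659   6.98681286 215.42036672]
(np.float64(446.4), np.float64(-219.1), np.float64(1.626), np.float64(0.275))
top [(-48, 133), (-42, 145), (-36, 148), (-30, 152), (-24, 154), (-18, 172), (-12, 184), (-6, 116), (0, 74), (6, 67), (12, 53), (18, 47), (24, 44), (30, 58), (36, 133), (42, 176), (48, 168)]
scene [(-30, 126), (-24, 129), (-18, 136), (-12, 149), (-6, 121), (0, 48), (6, 25), (12, 27), (18, 32), (24, 37), (30, 57), (36, 165), (42, 163), (48, 135)]
(np.float64(421.0), np.float64(-371.0), np.float64(1.55), np.float64(0.215))
top [(-48, 138), (-42, 146), (-36, 148), (-30, 151), (-24, 154), (-18, 166), (-12, 192), (-6, 124), (0, 67), (6, 55), (12, 47), (18, 42), (24, 42), (30, 52), (36, 123), (42, 171), (48, 161)]
scene [(-30, 93), (-24, 104), (-18, 127), (-12, 154), (-6, 122), (0, 45), (6, 27), (12, 31), (18, 42), (24, 53), (30, 57), (36, 141), (42, 182), (48, 139)]
```

View pics/fin.png

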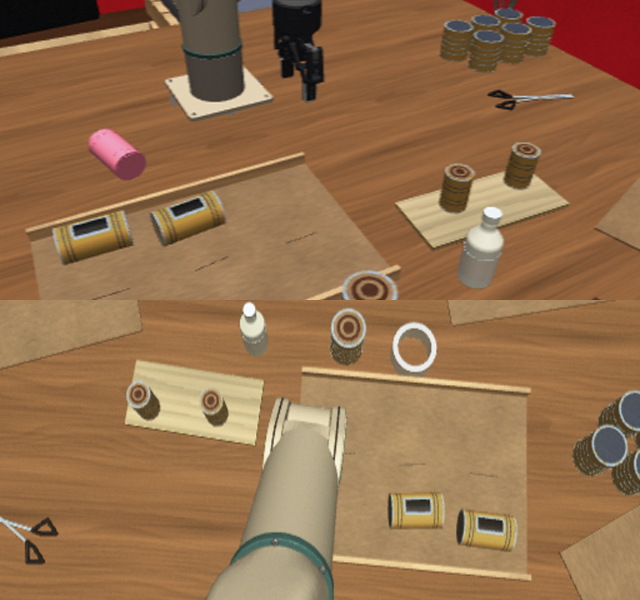

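Windows look up. The last fit was spoiled because the dark window got cut out of the mask, so I'll refit with filled masks for a clean angle.

```bash
python3 - <<'E'
import fit as F
from win import *
_o=F.fg
def fg2(n,P):
    m=_o(n,P); m=cv2.morphologyEx(m,cv2.MORPH_OPEN,np.ones((21,21)))
    c=max(cv2.findContours(m,0,2)[0],key=cv2.contourArea); z=np.zeros_like(m); cv2.fillConvexPoly(z,cv2.convexHull(c),1); return z
F.fg=fg2
def edges(d):
    k=np.array(list(d)); v=np.array([np.mean(a[1:6]) for a in d.values()]); kk=np.arange(-60,60); w=np.interp(kk,k,v); m=kk[w<90]; m=m[abs(m)<45]; return m.min(),m.max()
for g in((453,-218,1.63),(425.6,-370,1.507)):
    for vs in(('top','scene'),('top',),('scene',)):
        f=F.fit(*g,32,110,36,vs); print(vs,f,[ (v,edges(unwrap(v,*f[:3]))) for v in vs])
    h=g[0]
    for x in(h-3,h,h+3): print('x',x,[(v,edges(unwrap(v,x,*f[1:3]))) for v in('top','scene')])
E
```

```text
('top', 'scene') (np.float64(446.9), np.float64(-219.4), np.float64(1.608), np.float64(0.271)) [('top', (np.int64(-3), np.int64(31))), ('scene', (np.int64(-4), np.int64(31)))]
('top',) (np.float64(444.7), np.float64(-218.5), np.float64(1.642), np.float64(0.097)) [('top', (np.int64(0), np.int64(37)))]
('scene',) (np.float64(452.7), np.float64(-218.8), np.float64(1.663), np.float64(0.061)) [('scene', (np.int64(-18), np.int64(24)))]
x 450 [('top', (np.int64(-8), np.int64(25))), ('scene', (np.int64(-11), np.int64(26)))]
x 453 [('top', (np.int64(-13), np.int64(19))), ('scene', (np.int64(-19), np.int64(23)))]
x 456 [('top', (np.int64(-19), np.int64(13))), ('scene', (np.int64(-44), np.int64(19)))]
('top', 'scene') (np.float64(419.4), np.float64(-370.2), np.float64(1.513), np.float64(0.185)) [('top', (np.int64(0), np.int64(37))), ('scene', (np.int64(-44), np.int64(34)))]
('top',) (np.float64(418.9), np.float64(-372.2), np.float64(1.535), np.float64(0.019)) [('top', (np.int64(1), np.int64(38)))]
('scene',) (np.float64(425.9), np.float64(-369.5), np.float64(1.479), np.float64(0.043)) [('scene', (np.int64(-13), np.int64(26)))]
x 422.6 [('top', (np.int64(-5), np.int64(30))), ('scene', (np.int64(-6), np.int64(31)))]
x 425.6 [('top', (np.int64(-10), np.int64(23))), ('scene', (np.int64(-13), np.int64(26)))]
x 428.6 [('top', (np.int64(-15), np.int64(16))), ('scene', (np.int64(-21), np.int64(24)))]
```

The two views disagree, so I'll check directly with intensity profiles across each tin in the top view.

```bash
python3 - <<'E'
from h import *
from tilt import *
R=32
for nm,(x,y,yaw) in dict(L0=(452,-218.5,1.64),L1=(425,-370.5,1.51)).items():
  for v in('top','scene'):
    im=cv2.GaussianBlur(np.load(f'pics/{v}.npz')['color'],(3,3),.5).astype(np.float32); C=np.load(f'pics/{v}.npz')['cam_to_world'][:3,3]
    d=np.array([np.cos(yaw),np.sin(yaw),0]); c=np.array([x,y,36]); w=C-c; w-=w@d*d; D=np.linalg.norm(w); w/=D
    e=np.cross(d,w); e=e if e[0]>0 else -e    # lateral in view plane, + toward +x
    print(nm,v,'view angle',np.degrees(np.arctan2(w[0],w[2])).round(1))
    for lab,ss in(('body',(-34,34)),('win',(-15,0,15))):
        row=[]
        for t in range(-48,49,3):
            a=np.mean([cv2.getRectSubPix(im[:,:,k].copy(),(1,1),tuple(map(float,w2px(v,c+s*d+t*e)))).item() for s in ss for k in(0,1)]) ; b=np.mean([cv2.getRectSubPix(im[:,:,2].copy(),(1,1),tuple(map(float,w2px(v,c+s*d+t*e)))).item() for s in ss])
            row.append(f'{t}:{a:.0f}/{b:.0f}')
        print(lab,*row)
E
```

```text
L0 top view angle -8.4
body -48:154/96 -45:156/98 -42:157/99 -39:155/97 -36:131/79 -33:115/58 -30:131/60 -27:155/69 -24:171/77 -21:175/81 -18:178/84 -15:182/89 -12:181/98 -9:181/127 -6:174/129 -3:163/122 0:157/117 3:156/115 6:158/118 9:159/122 12:166/130 15:174/134 18:178/121 21:175/95 24:163/77 27:139/68 30:141/84 33:152/96 36:155/98 39:154/97 42:151/96 45:150/95 48:153/96
win -48:158/100 -45:157/100 -42:158/100 -39:158/100 -36:136/80 -33:124/60 -30:141/60 -27:163/70 -24:178/77 -21:183/82 -18:186/85 -15:188/91 -12:189/124 -9:191/179 -6:153/157 -3:98/93 0:77/68 3:69/59 6:57/47 9:51/41 12:50/40 15:73/66 18:156/151 21:187/135 24:173/84 27:154/71 30:149/85 33:156/97 36:159/100 39:160/102 42:161/102 45:159/101 48:160/102
L0 scene view angle 46.5
body -48:100/54 -45:99/53 -42:103/57 -39:114/66 -36:128/76 -33:137/80 -30:144/93 -27:152/106 -24:156/114 -21:154/117 -18:156/122 -15:151/117 -12:155/117 -9:160/114 -6:160/90 -3:163/72 0:155/67 3:151/62 6:139/57 9:128/53 12:121/48 15:104/43 18:91/37 21:79/32 24:67/29 27:61/28 30:86/49 33:133/83 36:141/88 39:141/89 42:141/89 45:140/88 48:141/88
win
[... 1050 characters left out ...]
1 scene view angle 47.9
body -48:132/70 -45:174/108 -42:189/124 -39:144/87 -36:103/56 -33:115/61 -30:137/75 -27:143/84 -24:149/92 -21:152/91 -18:150/90 -15:145/94 -12:148/91 -9:146/82 -6:146/78 -3:149/73 0:147/69 3:139/64 6:130/60 9:120/54 12:105/48 15:97/42 18:85/38 21:72/33 24:65/30 27:57/27 30:72/39 33:127/79 36:141/89 39:143/90 42:144/90 45:143/89 48:141/88
win -48:130/68 -45:174/109 -42:191/126 -39:138/84 -36:103/55 -33:130/76 -30:142/126 -27:54/57 -24:29/30 -21:35/35 -18:48/47 -15:54/52 -12:76/79 -9:145/159 -6:178/170 -3:170/90 0:165/68 3:160/63 6:149/56 9:137/52 12:125/47 15:111/42 18:98/37 21:85/33 24:76/29 27:69/27 30:83/41 33:132/81 36:142/89 39:142/90 42:141/88 45:141/89 48:143/90
```

Top-view geometry gives L0 ≈ +8° and L1 ≈ +12..14° (still toward +x), which is too close to the limit. I'll re-cage each one and roll a bit further, starting with L1 (−7 mm).

```bash
python3 -m creep '[[1,0,-0.04,0,0],[1,0,-0.08,0,0],[1,0,-0.12,0,0],[1,0,-0.16,0,0],[1,0,-0.2,0,0],[1,0,-0.24,0,0],[1,0,-0.28,0,0],[1,0,-0.32,0,0],[1,0,-0.36,0,0],[1,0,-0.379,0,0],[1,0,-0.379,-0.04,0],[1,0,-0.379,-0.08,0]]'
python3 -m creep '[[1,0,0,0,0],[1,0,0,0,0],[1,0,0,-0.03,0],[1,0,0,-0.06,0],[1,0,0,-0.09,0],[1,0,0,-0.12,0],[1,0,0,-0.12,0],[0.75,0,0,-0.12,0],[0.65,0,0,-0.12,0],[0.65,0,0,-0.12,0]]'
python3 -m creep '[[0.65,-0.002,0,0,0],[0.65,-0.004,0,0,0],[0.65,-0.006,0,0,0],[0.65,-0.007,0,0,0],[0.65,-0.007,0,0,0],[0.65,-0.007,0,0,0]]'
```

```text
clock: 29.38
tool_pos: [424.6, -376.0, 136.1]
tcp_rot: [2.279, 2.152, -0.001]
wrist_force: [0.9, 0.5, -0.2]
gripper_width: 0.998
finger_force: 0.0
clock: 30.22
tool_pos: [426.7, -372.2, 18.0]
tcp_rot: [2.274, 2.16, 0.001]
wrist_force: [-0.2, -0.1, 0.4]
gripper_width: 0.829
finger_force: 0.0
clock: 30.72
tool_pos: [417.9, -370.5, 15.1]
tcp_rot: [-2.277, -2.164, -0.0]
wrist_force: [0.1, -0.1, 0.4]
gripper_width: 0.826
finger_force: 0.0
```

```bash
python3 -m creep '[[0.75,0,0,0,0],[0.75,0,0,0.02,0],[1,0,0,0.06,0],[1,0,0,0.1,0],[1,0,0,0.115,0],[1,0.008,0.04,0.115,0.03],[1,0.016,0.08,0.115,0.06],[1,0.025,0.12,0.115,0.09],[1,0.0345,0.161,0.115,0.09],[1,0.0345,0.161,0.115,0.09],[1,0.0345,0.161,0.115,0.09],[1,0.0345,0.161,0.115,0.09]]'
python3 -m creep '[[1,0,0,0,0],[1,0,0,-0.04,0],[1,0,0,-0.08,0],[1,0,0,-0.115,0],[1,0,0,-0.115,0],[0.75,0,0,-0.115,0],[0.65,0,0,-0.115,0],[0.65,0,0,-0.115,0]]'
python3 -m creep '[[0.65,-0.002,0,0,0],[0.65,-0.004,0,0,0],[0.65,-0.005,0,0,0],[0.65,-0.005,0,0,0],[0.65,-0.005,0,0,0]]'
```

```text
clock: 31.72
tool_pos: [452.7, -209.9, 130.2]
tcp_rot: [2.177, 2.264, -0.001]
wrist_force: [0.2, -0.4, 0.3]
gripper_width: 0.999
finger_force: 0.0
clock: 32.38
tool_pos: [454.0, -211.0, 17.4]
tcp_rot: [2.176, 2.26, 0.002]
wrist_force: [0.6, -0.1, 0.2]
gripper_width: 0.827
finger_force: 0.0
clock: 32.8
tool_pos: [447.7, -209.5, 15.6]
tcp_rot: [2.177, 2.264, 0.0]
wrist_force: [0.6, -0.1, -0.4]
gripper_width: 0.824
finger_force: 0.0
```

```bash
python3 -m creep '[[0.75,0,0,0,0],[0.75,0,0,0.02,0],[1,0,0,0.06,0],[1,0,0,0.1,0],[1,0,0,0.14,0],[1,0,0.03,0.17,0],[1,0,0.07,0.2,0],[1,0,0.11,0.2,0],[1,0,0.15,0.2,0],[1,0,0.19,0.2,0],[1,0,0.215,0.2,0],[1,0,0.215,0.2,0]]'
cat > prof.py <<'E'
from h import *
def prof(x,y,yaw,v,R=32):
    im=np.load(f'pics/{v}.npz')['color'].astype(np.float32); C=np.load(f'pics/{v}.npz')['cam_to_world'][:3,3]
    d=np.array([np.cos(yaw),np.sin(yaw),0]); c=np.array([x,y,36]); w=C-c; w-=w@d*d; w/=np.linalg.norm(w)
    e=np.cross(d,w); e=e if e[0]>0 else -e; va=np.degrees(np.arctan2(w[0],w[2]))
    T=np.arange(-48,49,.5)
    f=lambda ss,k:np.array([np.mean([cv2.getRectSubPix(im[:,:,k].copy(),(1,1),tuple(map(float,w2px(v,c+s*d+t*e)))).item() for s in ss]) for t in T])
    ss=(-18,-9,0,9,18); b=f(ss,2); m=f(ss,0)
    R0=T[(T>20)&(b<84)].max(); L0=T[(T<-20)&(b<84)&(T>-40)].min(); cen=(L0+R0)/2
    dk=T[(m<110)&(abs(T-cen)<30)&(b>0)]
    if v=='top':
        a=[np.degrees(np.arcsin((q-cen)/R)) for q in(dk.min(),dk.max())]; print(v,'sil',L0,R0,'dark',dk.min(),dk.max(),'phi',round(sum(a)/2+va,1),'half',round((a[1]-a[0])/2,1))
    else:
        cen=R0-R; q=T[(T<5)&(T>-32)&(m<90)].max(); a=np.degrees(np.arcsin((q-cen)/R))+va; print(v,'R',R0,'edge',q,'phi',round(a-23.5,1))
E
python3 - <<'E'
from prof import *
snap('top','x.png'); snap('scene','y.png')
for g in((447.5,-219,1.64),(418,-370.5,1.51)):
    for v in('top','scene'): prof(*g,v)
print(r.get_state()['tool_pos'])
E
```

```text
clock: 33.8
tool_pos: [447.2, 12.4, 214.9]
tcp_rot: [-2.164, -2.273, -0.003]
wrist_force: [-0.1, -0.1, -0.0]
gripper_width: 1.0
finger_force: 0.0Traceback (most recent call last):
  File "<stdin>", line 4, in <module>
  File "prof.py", line 9, in prof
    R0=T[(T>20)&(b<84)].max(); L0=T[(T<-20)&(b<84)&(T>-40)].min(); cen=(L0+R0)/2
    return umr_maximum(a, axis, None, out, keepdims, initial, where)
ValueError: zero-size array to reduction operation maximum which has no identity
```

The profile failed for L0, so it may have been moved or hidden. Checking with the fit.

```bash
python3 - <<'E'
from win import *
import fit as F
for g in((447.5,-219,1.64),(418,-370.5,1.51)):
    print(F.fit(*g,32,110,36,('scene',)))
a=np.load('pics/top.npz')['color']; b=np.load('pics/scene.npz')['color']
for n,im in(('top',a),('scene',b)):
    h=cv2.cvtColor(im,cv2.COLOR_RGB2HSV); m=cv2.inRange(h,(20,130,90),(32,255,255)); m=cv2.morphologyEx(m,cv2.MORPH_CLOSE,np.ones((5,5)))
    k,l,st,ce=cv2.connectedComponentsWithStats(m); print(n,[(st[i].tolist(),px2w(n,*ce[i],50).tolist()) for i in range(1,k) if st[i,4]>150])
E
```

```text
(np.float64(450.2), np.float64(-210.8), np.float64(1.475), np.float64(0.234))
(np.float64(419.0), np.float64(-369.7), np.float64(1.524), np.float64(0.059))
top [([371, 223, 41, 25, 472], [413.7, -375.2, 50.0]), ([304, 230, 40, 23, 772], [388.6, -196.4, 50.0])]
scene [([152, 194, 40, 21, 451], [383.8, -192.0, 50.0]), ([86, 219, 44, 25, 345], [417.3, -372.3, 50.0])]
```

L0 got knocked to about (389,−194). Refit and find its window.

```bash
python3 - <<'E'
from win import *
from prof import prof
f=fit(392,-193,1.6,32,110,36); print(f)
for v in('top','scene'):
    print(v,[(k,int(a[1]),int(a[3]),int(a[5])) for k,a in unwrap(v,*f[:3]).items()])
for v in('top','scene'): prof(418,-370.5,1.51,v)
for v in('top',): print([px2w(v,u/1.5,w/1.5,28) for u,w in((346,373),(637,394))])
E
```

```text
(np.float64(387.1), np.float64(-194.6), np.float64(1.549), np.float64(0.231))
top [(-84, 123, 116, 122), (-78, 123, 95, 118), (-72, 125, 104, 119), (-66, 126, 115, 126), (-60, 128, 121, 127), (-54, 132, 130, 129), (-48, 139, 139, 136), (-42, 144, 144, 144), (-36, 150, 148, 148), (-30, 152, 151, 153), (-24, 152, 153, 154), (-18, 154, 154, 155), (-12, 154, 155, 154), (-6, 154, 156, 156), (0, 155, 155, 155), (6, 154, 155, 155), (12, 152, 154, 154), (18, 153, 153, 154), (24, 152, 149, 151), (30, 147, 147, 147), (36, 145, 148, 145), (42, 145, 145, 143), (48, 140, 140, 142), (54, 132, 135, 133), (60, 124, 124, 124), (66, 124, 119, 116), (72, 121, 122, 110)]
scene [(-30, 112, 112, 113), (-24, 116, 116, 117), (-18, 125, 125, 125), (-12, 134, 134, 134), (-6, 140, 140, 139), (0, 141, 141, 140), (6, 141, 141, 141), (12, 141, 140, 141), (18, 140, 139, 141), (24, 138, 139, 138), (30, 135, 135, 136), (36, 133, 133, 133), (42, 134, 134, 134), (48, 133, 133, 133), (54, 128, 128, 128), (60, 121, 122, 121), (66, 112, 112, 112), (72, 100, 99, 99), (78, 88, 87, 88), (84, 77, 77, 77), (90, 68, 69, 69), (96, 62, 62, 63), (102, 56, 57, 58), (108, 52, 53, 53), (114, 51, 51, 50), (120, 50, 51, 51), (126, 57, 56, 51)]
top sil -36.0 30.0 dark -8.5 12.0 phi 0.5 half 18.9
scene R 33.0 edge -17.5 phi -10.6
[array([357.4,  48.7,  28. ]), array([ 349.4, -469.7,   28. ])]
```

L0 now rests against the near strip with its window turned toward −x by about 100°, and L1 is fine at about 0°. I'll cage L0 from above the strip and roll it back +x.

```bash
python3 -m creep '[[1,-0.007,-0.03,-0.02,-0.02],[1,-0.018,-0.07,-0.04,-0.04],[1,-0.03,-0.11,-0.06,-0.07],[1,-0.042,-0.15,-0.08,-0.07],[1,-0.053,-0.19,-0.1,-0.07],[1,-0.056,-0.1995,-0.11,-0.07],[1,-0.056,-0.1995,-0.11,-0.07],[1,-0.056,-0.1995,-0.11,-0.07],[1,-0.056,-0.1995,-0.11,-0.07]]'
python3 - <<'E'
from fit import *
snap('scene','y.png'); s=r.get_state(); n=s['tcp_rot']/np.linalg.norm(s['tcp_rot']); print(s['tool_pos'],(np.arctan2(2*n[1]**2-1,2*n[0]*n[1])+1.57)%np.pi,s['joint_positions'].round(2))
print(fit(390,-194,1.55,32,110,36,('scene',)))
E
```

```text
clock: 34.65
tool_pos: [391.1, -194.8, 105.1]
tcp_rot: [-2.258, -2.184, 0.0]
wrist_force: [0.2, -0.3, 0.0]
gripper_width: 0.999
finger_force: 0.0
[ 391.73085741 -193.97011214  105.40006628] 1.5389178081250794 [ 0.26  0.57  0.19  2.21 -0.27  0.38  0.65]
(np.float64(392.2), np.float64(-192.9), np.float64(1.535), np.float64(0.068))
```

```bash
python3 -m creep '[[1,0,0,-0.03,0],[1,0,0,-0.06,0],[1,0,0,-0.073,0],[1,0,0,-0.073,0],[1,0,0,-0.073,0],[0.65,0,0,-0.073,0],[0.65,0,0,-0.073,0]]' 20
python3 -m creep '[[0.65,0.004,-0.0001,0,0],[0.65,0.009,-0.0002,0,0],[0.65,0.014,-0.0003,0,0],[0.65,0.019,-0.0005,0,0],[0.65,0.024,-0.0006,0,0],[0.65,0.029,-0.0008,0,0],[0.65,0.034,-0.001,0,0],[0.65,0.038,-0.001,0,0],[0.65,0.04,-0.0012,0,0],[0.65,0.04,-0.0012,0,0]]'
python3 - <<'E'
from win import *
snap('scene','y.png'); t=r.get_state()['tool_pos']
f=fit(t[0],-194,1.54,32,110,36,('scene',)); print(t,f)
print([(k,int(a[1]),int(a[3]),int(a[5])) for k,a in unwrap('scene',*f[:3]).items() if k<60])
E
```

```text
clock: 35.28
tool_pos: [392.5, -193.4, 32.9]
tcp_rot: [2.252, 2.188, 0.001]
wrist_force: [0.2, 0.7, -0.6]
gripper_width: 0.826
finger_force: 0.0
clock: 36.12
tool_pos: [432.2, -195.2, 32.1]
tcp_rot: [2.255, 2.187, 0.0]
wrist_force: [-0.8, 0.2, -0.0]
gripper_width: 0.825
finger_force: 0.0
[ 431.74837224 -195.2172982    32.02856608] (np.float64(436.8), np.float64(-194.6), np.float64(1.53), np.float64(0.182))
[(-30, 23, 24, 28), (-24, 24, 22, 25), (-18, 24, 20, 23), (-12, 25, 18, 22), (-6, 28, 18, 18), (0, 83, 17, 17), (6, 158, 16, 17), (12, 158, 16, 17), (18, 136, 16, 24), (24, 137, 19, 28), (30, 134, 24, 34), (36, 134, 28, 50), (42, 135, 26, 74), (48, 134, 18, 90), (54, 128, 17, 113)]
```

```bash
python3 -m creep '[[0.65,0.003,-0.0001,0,0],[0.65,0.006,-0.0002,0,0],[0.65,0.009,-0.0003,0,0],[0.65,0.011,-0.0004,0,0],[0.65,0.0115,-0.0004,0,0],[0.65,0.0115,-0.0004,0,0],[0.65,0.0115,-0.0004,0,0]]'
python3 -m creep '[[0.75,0,0,0,0],[0.75,0,0,0.02,0],[1,0,0,0.06,0],[1,0,0,0.1,0],[1,0,0,0.14,0],[1,0,0.03,0.17,0],[1,0,0.07,0.18,0],[1,0,0.11,0.18,0],[1,0,0.15,0.18,0],[1,0,0.19,0.18,0],[1,0,0.215,0.18,0],[1,0,0.215,0.18,0]]'
python3 - <<'E'
from prof import *
from fit import fit
snap('top','x.png'); snap('scene','y.png')
f=fit(445,-195,1.54,32,110,36,('scene',)); print(f)
for v in('top','scene'): prof(f[0],f[1],1.535,v); prof(418,-370.5,1.51,v)
E
```

```text
clock: 36.75
tool_pos: [443.0, -195.6, 32.1]
tcp_rot: [-2.255, -2.187, 0.0]
wrist_force: [-0.5, 0.8, 0.4]
gripper_width: 0.822
finger_force: 0.0
clock: 37.75
tool_pos: [442.3, 25.7, 211.5]
tcp_rot: [-2.243, -2.195, -0.001]
wrist_force: [0.4, -0.2, -0.1]
gripper_width: 1.0
finger_force: 0.0
(np.float64(447.9), np.float64(-194.6), np.float64(1.512), np.float64(0.087))
top sil -36.5 28.5 dark -6.0 15.0 phi 7.2 half 20.0
top sil -36.0 30.0 dark -8.5 12.0 phi 0.5 half 18.9
scene R 31.5 edge -15.0 phi -3.1
scene R 33.0 edge -17.5 phi -10.6
```

Averaging both views, L0 is at about +3° and L1 about −4°, both well inside 15°. The arm is clear, so I'm handing in.

```bash
python3 -c "
from station import r
print(r.hand_in())"
```

```text
the job is handed in; nothing more can be done
None
```

Job handed in, but no pass or fail came back: both lantern tins lie on the mat with their windows within roughly 10° of straight up (views differ by about 10°; limit 15°), both candle tins were standing coil up on the board when last viewed, and no bystander had moved in that picture.

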